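# Wind a laser lift bed up to its focus stop with the loose crank

### The job

Fit the loose crank gently, fully down on the square drive shaft of the engraver's lift bed, and wind the bed up (clockwise seen from above) until its lug is snug against the stop collar, which marks the focus height. Stop as soon as it is snug: do not force it. Leave the crank sitting on the shaft, let go of it, and leave everything else where it is.

Things in the scene. Friction and masses are not known exactly. Their poses are not given: they have to be found in the camera images.
- engraver: the laser engraver with its lift bed; origin on the bench right under the drive shaft; x to its rear, y to its left, z up. Winding the drive shaft clockwise seen from above raises the bed 10 mm a turn; it takes about 3 N at the crank's grip, and the screw stays where it is left. The bed, side rails (from 130 mm behind the shaft) and beam all stay clear of the turning crank
- shaft_top (a point): centre of the top of the upright drive shaft: a 14 mm square, 34 mm tall, its last 6 mm tapering to 6 mm square, on a round 30 mm shoulder: a fitted crank's underside sits 34 mm below this point, 100 mm above the bench. The shaft turns but does not rise. Axes are the engraver's: the angle of the square is not measured and starts anywhere; find it by eye or feel
- lug_top (a point): centre of the top face of the steel lug (32 mm wide, 6 mm thick) that sticks out of the bed's front edge and runs on the stop post, 45 mm behind and 118 mm to the right of the shaft; it rises with the bed
- stop_face (a point): centre of the underside of the stop collar (dark ring, 24 mm across, 14 mm tall, with a thumbscrew) clamped fast on the post above the lug. 1.2 to 2.2 turns of the crank bring the lug up against it; there the crank goes stiff within about 15 degrees (10 N at the grip and rising). Pushing the grip with 20 N or more there strains the drive
- hub_centre (a point): the loose crank: centre of its hub, half-way up, a 30 mm square steel tube 45 mm tall with a 16 mm square socket right through (fits the shaft at any of four angles, about 8 degrees of play either way). z runs up the socket, x along the flat arm (20 mm wide, 12 mm thick, flush with the hub's underside) to the grip. It weighs about 0.4 kg and starts flat on the bench, grip upright
- grip_centre (a point): centre of the crank's revolving grip, a round black handle 22 mm across and 70 mm tall, upright on the arm's end 63 mm from the hub's axis; its foot is 17 mm and its top 87 mm above the crank's underside. It spins freely on its pin, so it can be held without turning while it goes round. Only its position and z axis mean anything
- tape: bystander: roll of paper tape, 90 mm across, 22 mm tall; origin under its centre
- gauge: bystander: stepped aluminium focus gauge, 28 mm across, 34 mm tall; origin under its centre
- screwdriver: bystander: screwdriver, 180 mm long, lying along its x axis; origin underneath
- caliper: bystander: steel caliper, 190 mm long, lying along its x axis; origin underneath
- glasses: bystander: safety glasses with green lenses, about 140 x 130 x 44 mm; origin underneath
- offcut: bystander: plywood offcut with holes, 120 x 90 x 6 mm; origin under its centre
- tray: bystander: grey screw tray, 110 x 80 x 28 mm; origin under its centre
- crank: the same crank; origin at the centre of the hub's underside, axes as at hub_centre
Things that resemble listed ones, but are neither listed nor needed, are in the scene too. What is shaped like the crank but brown is not meant.

How it is judged:
By the outcome, as a careful person would: the job done as asked, in the order asked, and still so for the second after the job is handed in, with the robot touching nothing.
It also fails if it takes over 72 s, if anything falls off the work surface, if the arm or the gripper's body presses on something with over 40 N, if the wrist force passes 120 N, or if a joint passes its speed limit or range.

### The arm

A 6-joint arm with a two-finger parallel gripper is mounted at the origin on the work surface. World frame = base frame: x ahead of the robot, y to its left, z up, the work surface at z = 0. Lengths are in m, angles in rad, forces in N, time in s.
With the tool pointing down it reaches from about 0.35 to 0.925 m from the base axis. Payload 6.4 kg.
Tool frame: the origin (TCP) lies midway between the tips of the shut fingers; the grasp point (between the pads) lies 19 mm behind it (bot.tcp_to_grasp is the distance from the TCP to the grasp point, in m); x points along the fingers, y is the direction in which the jaws open and shut, and the axes are right-handed (so a half turn about x gives the same grasp; the last joint's range is limited). The gripper opens to 85 mm and grips with 20 to 120 N. Pads are 22 mm wide; open, the fingers measure 114 mm over their backs; the gripper's body (76 mm by 85 mm) begins 54 mm behind the grasp point. The pads swing forward as they close: fully open they stand 13 mm farther back than shut.
Start: joints at [-1.426, 0.245, 1.558, -0, 1.339, -0.174], TCP at [0.204, -0.617, 0.231] pointing down, gripper open.
Joint ranges: [-3.13, 3.13], [-1.02, 2.26], [0.13, 2.54], [-0.95, 4.09], [0.21, 2.88], [-2.74, 2.74]. Speed limits (rad/s): [2.57, 2.57, 3.14, 3.14, 3.14, 3.14].

### API

Orientations are given as a rotation vector (axis times angle).
In Python, from bench import bot gives the robot as it stands.
- The arm moves only by the tool drive_tool, never from a script. Its argument "increments" is a list that holds one entry, the list of rows, each a list of 5 numbers: the closure, from 0 (fully open) to 1 (shut), then the shift along the world's x, y, z in mm, then the turn about the world's z in degrees. In form: [[[claw, dx, dy, dz, yaw], ...]]. A call has exactly 5 rows; each row is the pose to reach, as a shift and turn from the pose commanded when the call began; what a row does not reach only later rows make up. A row lasts 1/8 s, in which the tool goes at most 62.5 mm and 10.7 degrees, less where a joint would pass 70% of its speed; a pose out of reach is approached as far as the arm can. A call with a gripper value outside its range is refused whole. The fingers move at their own pace and stop on an object; "newtons" is the grip in N (left out, the last holds). Time passes only in rows, so rows that repeat a pose let the fingers close, or fill a call up. It gives the time, the measured TCP pose, the force and the opening at its end, in the units of the state.
- bot.observe(): the state, without advancing time (a new reading comes with each control period).
- bot.camera(name): name is "scene" or "top" or "wrist"; returns the picture (384x512x3 uint8, blue, green, red); there is no depth.
- bot.get_calibration(name): a dict with "mtx" (3x3 intrinsics, pixels), "R" (3x3) and "t" (3): a world point X has camera coordinates R X + t; the wrist camera has in their place "tool_from_camera" (4x4, takes a point from camera to tool coordinates, whose origin is the TCP and whose axes are the tool frame's). Camera axes: x right, y down, z forward; pixel columns grow to the right and rows downward; lengths in m; the calibration is good to about 2 mm. The wrist camera is an equidistant fisheye: a pixel r from the principal point sees the ray r / f radians off the axis. A picture is of the moment at which its call begins: read the wrist's pose just before it. get_calibration takes no time and is no camera call.
- bot.finish_job(): hands the job in, once; it reports no verdict.
The state is a dict: "time_s": time; "joints": joint angles; "joint_vel": joint speeds; "joint_efforts": joint torques, N m; "position": TCP position; "tcp_rot": TCP orientation; "force": force on the tool from outside, world axes, zero at the start; "moment": the same for the moment, N m; "opening": opening from 0.0 (shut) to 1.0 (fully open).
Only numpy, scipy, OpenCV 4.12 (cv2) and the standard library are available. Lean on these libraries where they do the work, as an engineer would, in place of code of your own. Each camera call takes 0.05 s, during which the arm holds its last target.

## Working session

There is one attempt and no reset: what is moved stays moved. The work goes in short steps, Python scripts to look and compute and a tool call to move; the robot and the scene stay as the last step left them, time stands still between calls to the robot, and variables do not carry over. Pictures are saved under pics/ and viewed, and the job is handed in when it is done.

Besides the shell and the picture viewer there is one more tool, called after "Call:" as name(argument=value, ...), one argument or row to a line, values as JSON. drive_tool: Moves the arm, as the interface text tells. Its arguments: {"type":"object","properties":{"increments":{"type":"array","items":{"type":"array","items":{"type":"array","items":{"type":"number"}}}},"newtons":{"type":"number"}},"required":["increments"]}

```bash
mkdir -p pics; ls; python3 - <<'E'
from bench import bot
import cv2
print(bot.observe())
for n in ("scene","top","wrist"):
    im=bot.camera(n); cv2.imwrite(f"pics/{n}0.png",im)
    print(n,bot.get_calibration(n))
print(bot.tcp_to_grasp)
E
```

```text
pics
{'time_s': 0.0, 'joints': array([-1.42612997e+00,  2.45796659e-01,  1.55904126e+00, -8.84126544e-06,
        1.33868882e+00, -1.74099334e-01]), 'joint_vel': array([-0.00023774,  0.00125404,  0.00165383, -0.00042505,  0.00029813,
        0.00011644]), 'joint_efforts': array([-3.83849529e-04, -4.29500341e+01, -3.26134264e+01, -1.18424668e-04,
        5.32140228e-03, -6.99557233e-06]), 'position': array([ 0.20362757, -0.6166847 ,  0.23017681]), 'tcp_rot': array([ 2.05002908,  0.33154123, -2.04998785]), 'force': array([-0.78470201, -0.8566295 ,  0.53483398]), 'moment': array([ 0.04083569,  0.014315  , -0.00280483]), 'opening': 0.9981553255355484}
scene {'mtx': array([[488.78917624,   0.        , 250.62513222],
       [  0.        , 488.78917624, 185.17292598],
       [  0.        ,   0.        ,   1.        ]]), 'R': array([[ 0.45335212,  0.8913128 , -0.00577388],
       [ 0.7659472 , -0.39288345, -0.50888848],
       [-0.45584727,  0.22628319, -0.86081309]]), 't': array([-0.24702308, -0.29390767,  1.96221375])}
top {'mtx': array([[476.74775252,   0.        , 243.16153734],
       [
[... 170 characters left out ...]
9.84268036e-01,  9.83231953e-04, -1.76678995e-01],
       [ 1.76681687e-01,  4.77451774e-03, -9.84256463e-01]]), 't': array([0.0456891 , 0.50240696, 1.45964549])}
wrist {'mtx': array([[297.31863964,   0.        , 254.44473952],
       [  0.        , 297.31863964, 193.68371885],
       [  0.        ,   0.        ,   1.        ]]), 'tool_from_camera': array([[-5.36224914e-04, -3.09957909e-01,  9.50750129e-01,
        -1.41981139e-01],
       [ 9.99999853e-01, -9.11067379e-05,  5.34299777e-04,
         7.76531714e-04],
       [-7.89906989e-05,  9.50750275e-01,  3.09957913e-01,
        -7.90479088e-02],
       [ 0.00000000e+00,  0.00000000e+00,  0.00000000e+00,
         1.00000000e+00]])}
0.0187
```

View pics/scene0.png

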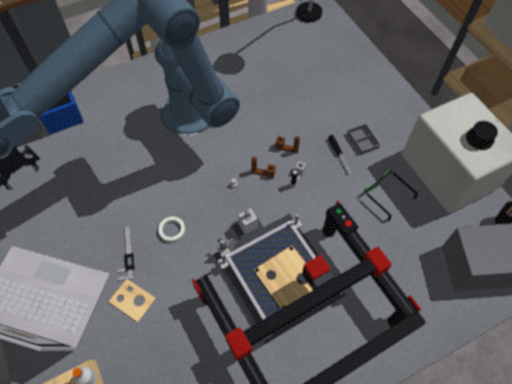

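View pics/top0.png

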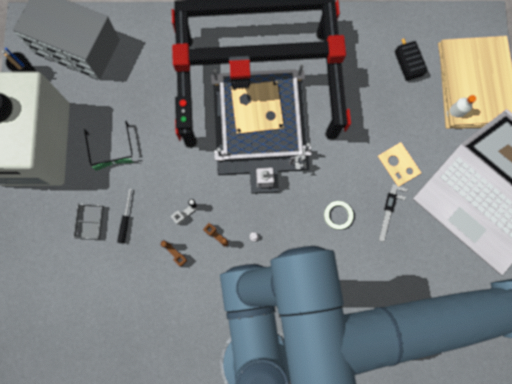

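View pics/wrist0.png

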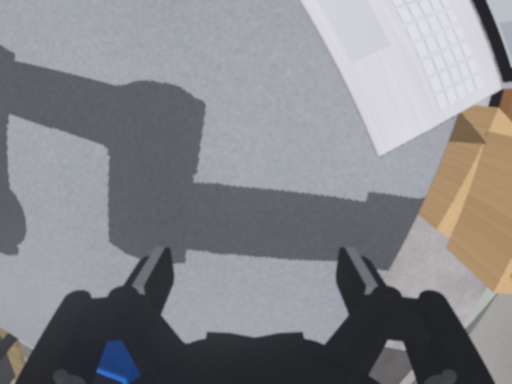

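```bash
python3 - <<'E'
import cv2
t=cv2.imread("pics/top0.png"); s=cv2.imread("pics/scene0.png")
cv2.imwrite("pics/tc1.png",cv2.resize(t[180:280,150:280],None,fx=6,fy=6,interpolation=cv2.INTER_CUBIC))
cv2.imwrite("pics/tc2.png",cv2.resize(t[130:205,205:325],None,fx=6.6,fy=6.6,interpolation=cv2.INTER_CUBIC))
cv2.imwrite("pics/sc1.png",cv2.resize(s[125:205,220:320],None,fx=7,fy=7,interpolation=cv2.INTER_CUBIC))
cv2.imwrite("pics/sc2.png",cv2.resize(s[195:275,200:300],None,fx=7,fy=7,interpolation=cv2.INTER_CUBIC))
E
```

```text
(no output)
```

View pics/tc1.png

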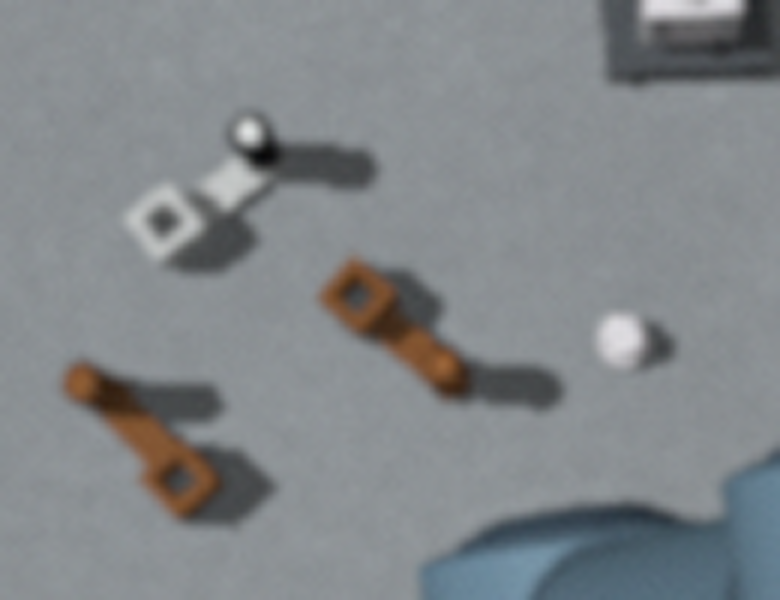

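View pics/tc2.png

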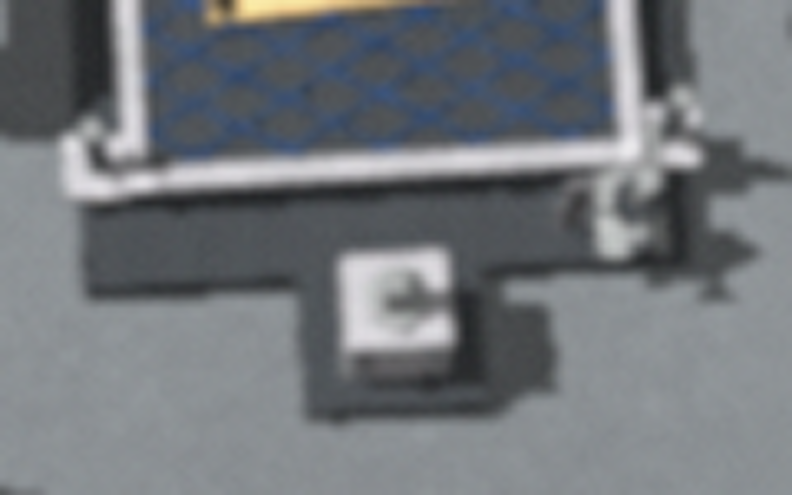

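View pics/sc1.png

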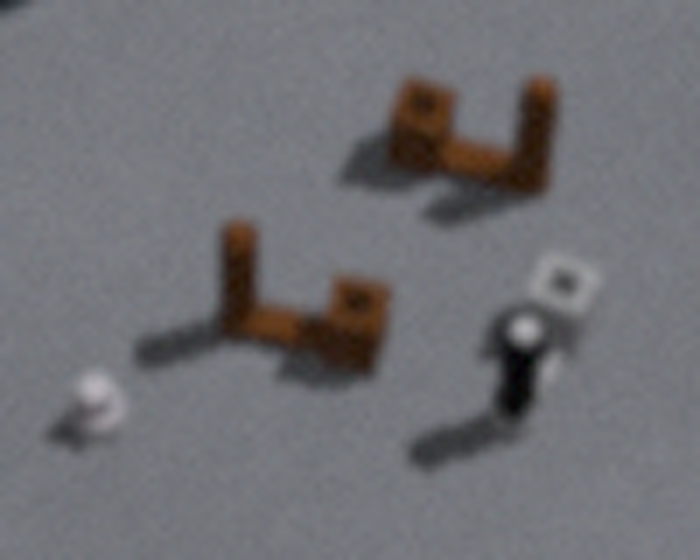

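View pics/sc2.png

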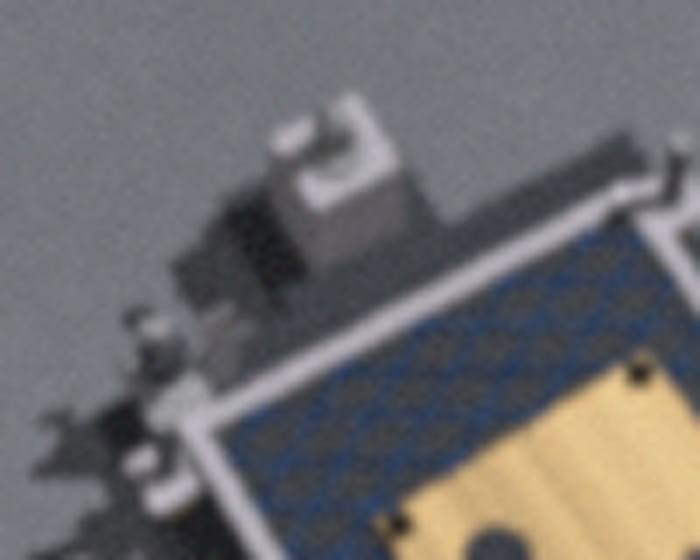

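```bash
cat > h.py <<'E'
import numpy as np, cv2
from bench import bot
from scipy.spatial.transform import Rotation as Ro
def ray(cam,uv,st=None):
    c=bot.get_calibration(cam); K=c["mtx"]; x=(uv[0]-K[0,2])/K[0,0]; y=(uv[1]-K[1,2])/K[1,1]
    if cam!="wrist":
        d=np.array([x,y,1.]); R=c["R"]; return -R.T@c["t"], R.T@d/np.linalg.norm(d)
    th=np.hypot(x,y); d=np.array([x/th*np.sin(th),y/th*np.sin(th),np.cos(th)]) if th>1e-9 else np.array([0,0,1.])
    T=c["tool_from_camera"]; Rw=Ro.from_rotvec(st["tcp_rot"]).as_matrix()
    return Rw@T[:3,3]+np.array(st["position"]), Rw@T[:3,:3]@d
def tri(rays):
    A=0;b=0
    for o,d in rays:
        P=np.eye(3)-np.outer(d,d); A=A+P; b=b+P@o
    X=np.linalg.solve(A,b)
    return X,[np.linalg.norm((np.eye(3)-np.outer(d,d))@(X-o))*1000 for o,d in rays]
def atz(r,z):
    o,d=r; return o+d*(z-o[2])/d[2]
def proj(cam,X,st=None):
    c=bot.get_calibration(cam);K=c["mtx"]
    if cam!="wrist": p=c["R"]@X+c["t"]; return K[0,0]*p[0]/p[2]+K[0,2],K[1,1]*p[1]/p[2]+K[1,2]
    T=c["tool_from_camera"]; Rw=Ro.from_rotvec(st["tcp_rot"]).as_matrix()
    p=T[:3,:3].T@(Rw.T@(np.asarray(X)-st["position"])-T[:3,3]); r=np.hypot(p[0],p[1]); th=np.arctan2(r,p[2])
    return K[0,0]*th*p[0]/r+K[0,2],K[1,1]*th*p[1]/r+K[1,2]
import json
def snap(name,cam="wrist"):
    st=bot.observe(); im=bot.camera(cam); cv2.imwrite(f"pics/{name}.png",im)
    json.dump({k:np.array(st[k]).tolist() for k in st},open(f"pics/{name}.json","w")); return st,im
def load(name):
    d=json.load(open(f"pics/{name}.json")); return {k:np.array(v) for k,v in d.items()}
E
python3 - <<'E'
from h import *
np.set_printoptions(precision=4,suppress=True)
for n,a,b in (("hubtop",(177.2,216.3),(300.9,165.3)),("griptop",(191.6,201.9),(294.6,171.8)),("shafttop",(266.4,173.2),(246,215))):
    print(n,tri([ray("top",a),ray("scene",b)]))
st=bot.observe(); print(Ro.from_rotvec(st["tcp_rot"]).as_matrix())
print(atz(ray("top",(266.4,176)),.1), "tape",atz(ray("top",(339,215)),.02))
E
```

```text
hubtop (array([0.4487, 0.2534, 0.0438]), [np.float64(0.8709515466200738), np.float64(0.8709515466201061)])
griptop (array([0.4862, 0.2029, 0.0895]), [np.float64(0.013111835762835063), np.float64(0.01311183576270854)])
shafttop (array([ 0.5704, -0.0273,  0.1106]), [np.float64(1.7540055663266874), np.float64(1.7540055663266414)])
[[-0.0002  0.3134 -0.9496]
 [ 0.0015 -0.9496 -0.3134]
 [-1.     -0.0015 -0.0002]]
[ 0.5647 -0.0261  0.1   ] tape [ 0.4555 -0.2599  0.02  ]
```

Candidates for the crank (top view): the steel crank with the black grip at (183,210), and the brown look-alikes at (172,252) and (216,236). The white puck at (254,237) is the gauge. I choose the steel one. Its heights triangulate to 44 mm (hub) and 89 mm (grip), which matches the text. Next, a close look at the shaft.

Call:
drive_tool(
  increments=[
    [[0,22,49,6,6.5],[0,44,98,12,13],[0,66,147,18,19.5],[0,88,196,24,26],[0,110,245,30,32.5]],
  ],
)

```text
time_s: 0.78
position: [0.3141, -0.3705, 0.2612]
tcp_rot: [1.691, 0.806, -1.691]
force: [-0.7, -0.8, 0.7]
opening: 1.0
```

Call:
drive_tool(
  increments=[
    [[0,22,49,6,6.5],[0,44,98,12,13],[0,66,147,18,19.5],[0,88,196,24,26],[0,110,245,30,32.5]],
  ],
)

```text
time_s: 1.4
position: [0.424, -0.1255, 0.2914]
tcp_rot: [1.293, 1.153, -1.293]
force: [0.1, 0.3, 0.4]
opening: 1.004
```

Call:
drive_tool(
  increments=[
    [[0,22,49,5,6.5],[0,44,98,10,13],[0,46,98,10,13],[0,46,98,10,13],[0,46,98,10,13]],
  ],
)

```text
time_s: 2.02
position: [0.4693, -0.0303, 0.3009]
tcp_rot: [1.13, 1.258, -1.13]
force: [0.4, -0.9, 0.1]
opening: 0.999
```

```bash
python3 - <<'E'
from h import *
st,im=snap("w1"); print(st["position"],st["joints"],st["force"],st["time_s"])
print(Ro.from_rotvec(st["tcp_rot"]).as_matrix().round(3)); print(proj("wrist",np.array([.567,-.027,.134]),st))
cv2.imwrite("pics/w1b.png",cv2.resize(im,None,fx=1.5,fy=1.5))
E
```

```text
[ 0.46930787 -0.03026766  0.30093057] [-3.06064611e-01 -2.45201446e-01  1.92128933e+00 -2.15906406e-04
  1.46616509e+00 -4.13199903e-01] [ 0.39877334 -0.93748614  0.1412049 ] 2.025
[[-0.001  0.994  0.107]
 [-0.     0.107 -0.994]
 [-1.    -0.001 -0.   ]]
(np.float64(342.5747239547883), np.float64(180.87060688552663))
```

View pics/w1b.png

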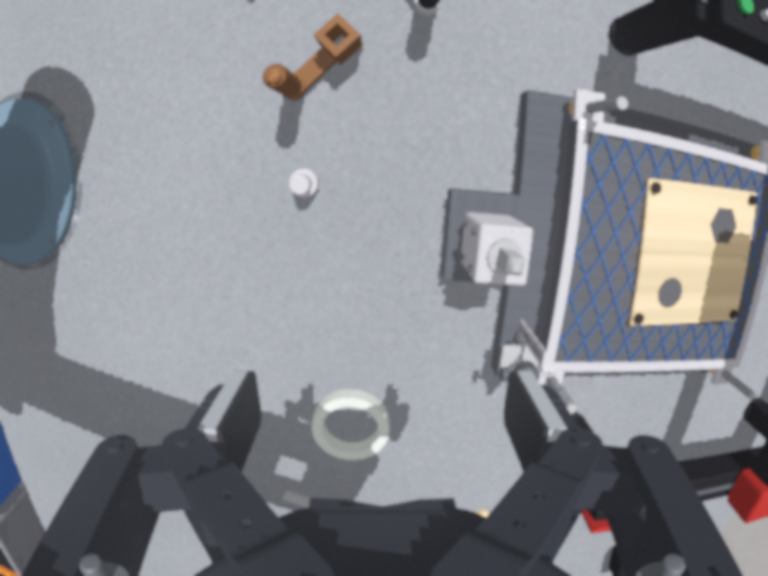

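```bash
python3 - <<'E'
from h import *
im=cv2.imread("pics/w1.png")
cv2.imwrite("pics/w1c.png",cv2.resize(im[135:200,300:365],None,fx=9,fy=9,interpolation=cv2.INTER_CUBIC))
cv2.imwrite("pics/w1d.png",cv2.resize(im[200:270,320:400],None,fx=8,fy=8,interpolation=cv2.INTER_CUBIC))
E
```

```text
(no output)
```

View pics/w1c.png

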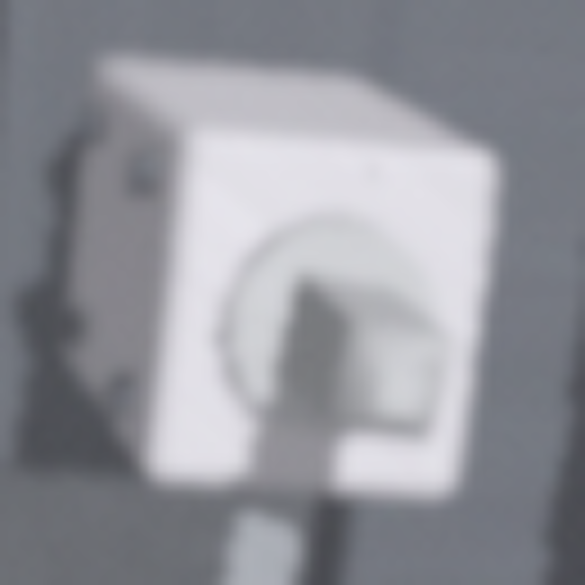

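View pics/w1d.png

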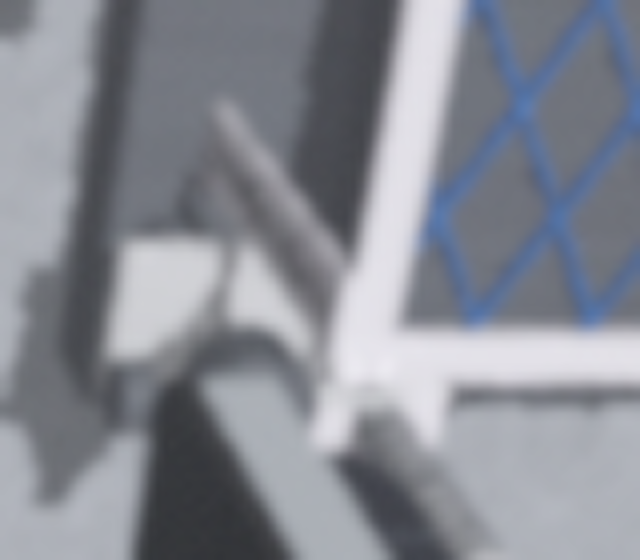

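Call:
drive_tool(
  increments=[
    [[0,40,-29,0,0],[0,80,-58,0,0],[0,105,-76,0,-6],[0,105,-76,0,-6],[0,105,-76,0,-6]],
  ],
)

```text
time_s: 2.7
position: [0.574, -0.1057, 0.3011]
tcp_rot: [1.206, 1.212, -1.206]
force: [0.1, -0.5, 0.4]
opening: 1.002
```

```bash
python3 - <<'E'
from h import *
st,im=snap("w2"); print(st["position"],st["joints"],st["time_s"])
u,v=map(int,proj("wrist",np.array([.567,-.027,.134]),st)); print(u,v)
cv2.imwrite("pics/w2b.png",cv2.resize(im,None,fx=1.5,fy=1.5))
cv2.imwrite("pics/w2c.png",cv2.resize(im[v-40:v+40,u-40:u+40],None,fx=7.5,fy=7.5,interpolation=cv2.INTER_CUBIC)); print(u-40,v-40)
E
```

```text
[ 0.5740447  -0.1056621   0.30106395] [-3.76181268e-01  4.07056136e-02  1.65705108e+00  5.56542459e-05
  1.44462960e+00 -3.80360220e-01] 2.7
248 99
208 59
```

View pics/w2b.png

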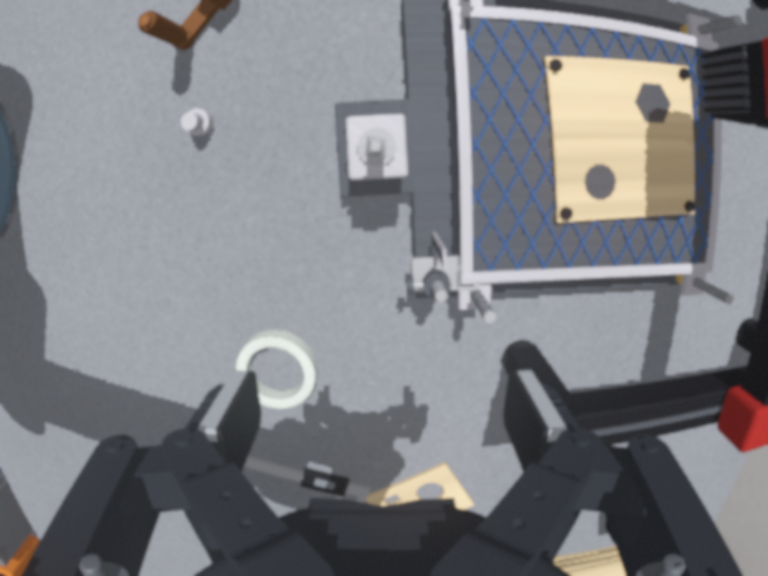

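View pics/w2c.png

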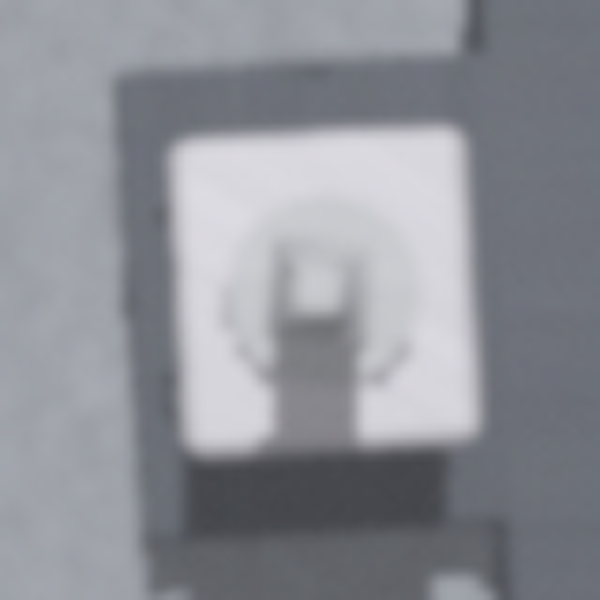

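```bash
python3 - <<'E'
from h import *
np.set_printoptions(precision=4,suppress=True)
im=cv2.imread("pics/w2.png"); s=load("w2"); s1=load("w1")
c=im[75:125,225:275]; g=cv2.cvtColor(c,cv2.COLOR_BGR2GRAY); print(g[8:36,15:36])
g=np.clip((g.astype(float)-120)/(230-120)*255,0,255).astype(np.uint8)
cv2.imwrite("pics/w2e.png",cv2.resize(g,None,fx=12,fy=12,interpolation=cv2.INTER_CUBIC))
R=Ro.from_rotvec(s["tcp_rot"]).as_matrix();print(np.degrees(np.arctan2(R[1,1],R[0,1])))
print(tri([ray("wrist",(250.3,96.9),s),ray("wrist",(343.9,175.6),s1)]))
print(atz(ray("wrist",(250.3,96.9),s),.134),atz(ray("wrist",(343.9,175.6),s1),.134))
cv2.imwrite("pics/w2f.png",cv2.resize(im[145:225,255:345],None,fx=8,fy=7.5,interpolation=cv2.INTER_CUBIC))
E
```

```text
[[217 217 217 217 218 217 217 217 217 216 215 215 215 216 216 216 216 217
  217 217 218]
 [216 216 216 216 217 217 216 216 215 214 213 211 212 213 214 215 215 216
  216 217 217]
 [216 216 216 215 215 214 212 210 210 209 207 207 207 208 210 211 212 213
  215 216 216]
 [217 217 215 214 212 210 208 205 204 204 203 203 203 203 204 206 207 210
  213 214 215]
 [219 217 214 210 208 206 204 203 203 203 203 202 202 202 202 202 204 206
  209 212 214]
 [219 215 211 207 204 203 203 203 202 202 203 202 202 202 202 202 203 203
  205 208 211]
 [216 212 207 203 201 200 200 200 200 201 201 201 202 201 202 202 203 202
  203 204 207]
 [212 208 204 202 197 194 193 195 195 196 197 198 199 200 201 201 201 201
  202 203 205]
 [209 205 203 200 190 184 184 187 189 190 193 195 195 197 196 198 198 200
  202 203 204]
 [206 205 203 198 185 176 179 184 187 190 191 192 193 192 192 192 193 197
  201 203 203]
 [205 204 203 197 182 172 174 184 190 192 193 192 191 187 185 185 189 195
  200 203 203]
 [205 205 203 196 180 166 167 182 193 196 196 194 190 184 179 179 185 194
  201 204 204]
 [203 203 201 193 177 163 163 18
[... 867 characters left out ...]
 195 188 166 139 128 126 126 125 124 125 126 127 132 147 172 190
  197 196 190]
 [187 186 190 184 163 139 128 127 126 127 126 126 126 127 133 155 182 196
  198 193 186]
 [199 188 180 174 156 134 127 125 126 127 126 126 127 127 133 158 185 194
  191 187 186]
 [207 194 175 161 146 132 128 127 127 126 125 126 126 127 134 155 180 184
  179 181 193]
 [211 203 184 163 147 136 131 129 128 127 127 127 127 128 134 154 174 177
  174 184 202]
 [214 209 198 183 161 142 135 133 133 131 132 130 131 131 139 160 183 191
  190 197 208]]
0.23904094701771295
(array([ 0.5695, -0.0232,  0.1268]), [np.float64(0.8247082360736654), np.float64(0.8247082360736717)])
[ 0.5692 -0.0239  0.134 ] [ 0.5675 -0.0209  0.134 ]
```

View pics/w2e.png

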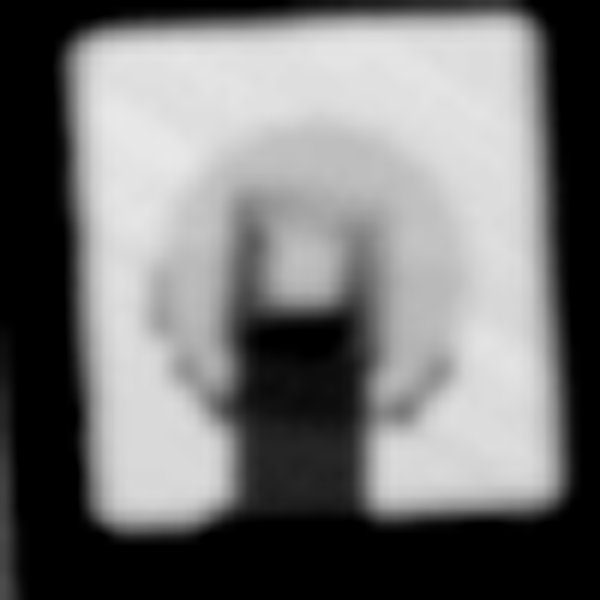

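View pics/w2f.png

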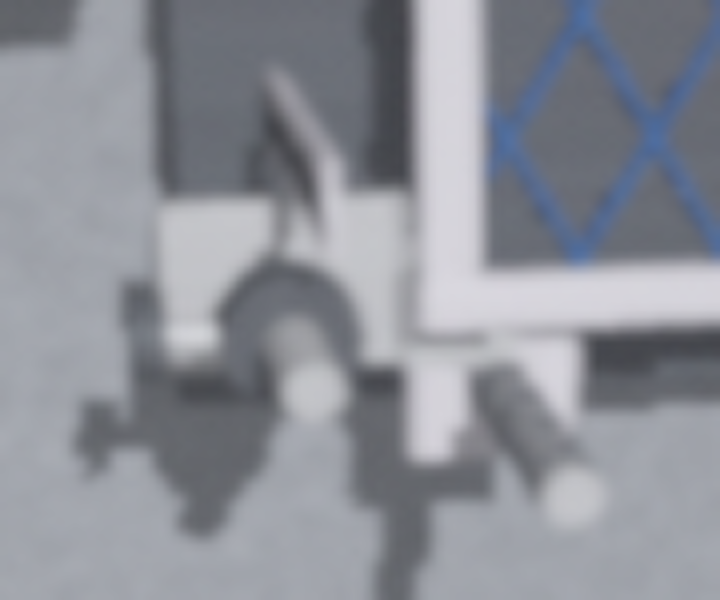

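Call:
drive_tool(
  increments=[
    [[0,-12,50,-10,6],[0,-24,100,-25,12],[0,-36,150,-40,18],[0,-48,200,-60,24],[0,-60,250,-75,30]],
  ],
)

```text
time_s: 3.38
position: [0.5131, 0.1465, 0.2259]
tcp_rot: [0.809, 1.415, -0.808]
force: [1.0, 0.3, 0.8]
opening: 0.999
```

Call:
drive_tool(
  increments=[
    [[0,-12,46,-14,6.4],[0,-12,46,-14,6.4],[0,-12,46,-14,6.4],[0,-12,46,-14,6.4],[0,-12,46,-14,6.4]],
  ],
)

```text
time_s: 4.0
position: [0.5032, 0.1899, 0.2128]
tcp_rot: [0.728, 1.445, -0.727]
force: [0.3, 0.4, -0.3]
opening: 0.999
```

```bash
python3 - <<'E'
from h import *
st,im=snap("w3"); print(st["position"],st["joints"],st["time_s"])
u,v=map(int,proj("wrist",np.array([.4487,.2534,.045]),st)); print(u,v)
cv2.imwrite("pics/w3b.png",cv2.resize(im,None,fx=1.5,fy=1.5))
cv2.imwrite("pics/w3c.png",cv2.resize(im[v-40:v+60,u-50:u+50],None,fx=6,fy=6,interpolation=cv2.INTER_CUBIC)); print(u-50,v-40)
im=cv2.imread("pics/w1.png")
g=cv2.cvtColor(im[155:195,320:360],cv2.COLOR_BGR2GRAY)
g=np.clip((g.astype(float)-120)/(230-120)*255,0,255).astype(np.uint8)
cv2.imwrite("pics/w1e.png",cv2.resize(g,None,fx=14,fy=14,interpolation=cv2.INTER_CUBIC))
E
```

```text
[0.50323017 0.18988351 0.21277877] [ 1.49940406e-01 -6.84308201e-04  1.86192897e+00 -7.84926932e-05
  1.27948974e+00 -4.88354182e-01] 4.0
249 95
199 55
```

View pics/w3b.png

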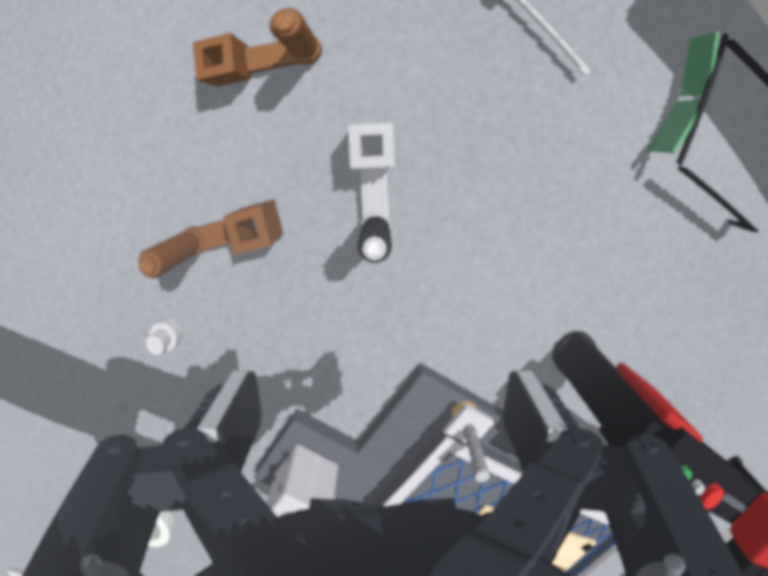

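View pics/w3c.png

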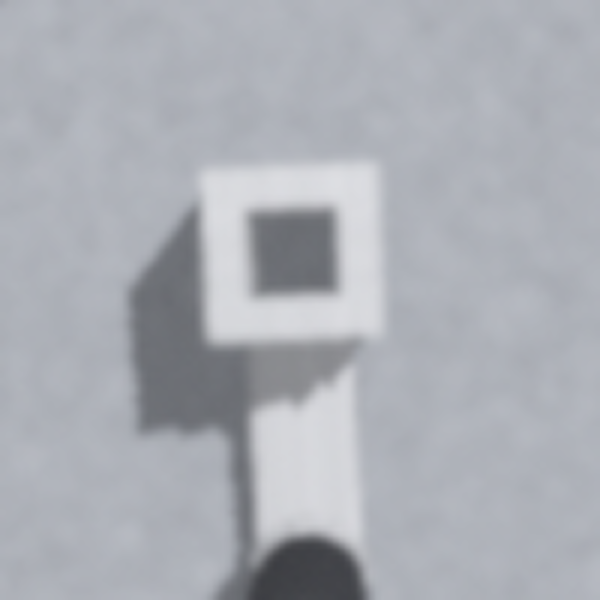

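View pics/w1e.png

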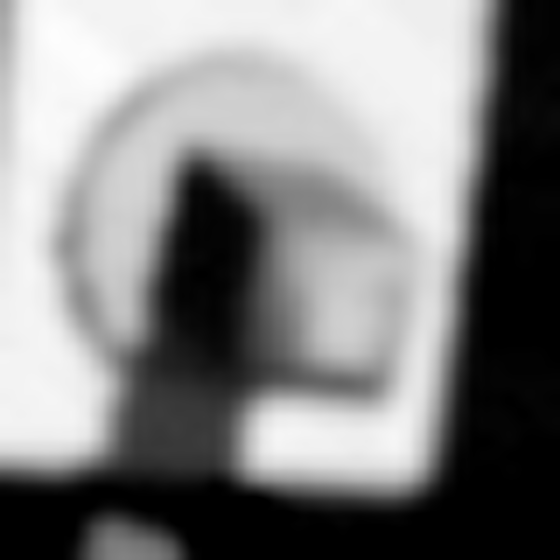

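```bash
python3 - <<'E'
from h import *
np.set_printoptions(precision=4,suppress=True)
s1,s2,s3=load("w1"),load("w2"),load("w3")
a=ray("wrist",(250.1,97),s2);b=ray("wrist",(344.1,176.4),s1)
print(tri([a,b]),atz(a,.134),atz(b,.134), tri([a,b,ray("top",(266.4,173.2))]))
h=ray("wrist",(247.4,96.7),s3); print(atz(h,.045), tri([h,ray("top",(177.2,216.3)),ray("scene",(300.9,165.3))]))
gz=ray("wrist",(374/1.5,247/1.5),s3); print(atz(gz,.087),tri([gz,ray("top",(191.6,201.9)),ray("scene",(294.6,171.8))]))
R=Ro.from_rotvec(s3["tcp_rot"]).as_matrix();print(np.degrees(np.arctan2(R[1,1],R[0,1])))
E
```

```text
(array([ 0.5687, -0.0232,  0.129 ]), [np.float64(0.6320672188452884), np.float64(0.6320672188452563)]) [ 0.5684 -0.0237  0.134 ] [ 0.5673 -0.0215  0.134 ] (array([ 0.5683, -0.0239,  0.1272]), [np.float64(0.2043091979566815), np.float64(1.5173378217179085), np.float64(1.600082792062362)])
[0.448  0.2512 0.045 ] (array([0.4485, 0.2524, 0.0449]), [np.float64(1.3841000779482278), np.float64(0.3749524986137355), np.float64(1.617614929408786)])
[0.4873 0.2024 0.087 ] (array([0.4865, 0.2029, 0.0899]), [np.float64(0.4335816729056415), np.float64(0.34343771511851806), np.float64(0.11538732900701563)])
36.57288552432388
```

Call:
drive_tool(
  increments=[
    [[0,-28,31,0,2],[0,-55,62,-30,2],[0,-55,62,-70,2],[0,-55,62,-100,2],[0,-55,62,-100,2]],
  ],
)

```text
time_s: 4.68
position: [0.446, 0.2519, 0.11]
tcp_rot: [0.697, 1.459, -0.703]
force: [0.7, -0.1, 0.2]
opening: 1.0
```

```bash
python3 - <<'E'
from h import *
st,im=snap("w4"); print(st["position"],st["joints"],st["time_s"])
R=Ro.from_rotvec(st["tcp_rot"]).as_matrix();print(np.degrees(np.arctan2(R[1,1],R[0,1])))
cv2.imwrite("pics/w4b.png",cv2.resize(im,None,fx=1.5,fy=1.5))
E
```

```text
[0.44602515 0.25190019 0.1100395 ] [ 2.92489118e-01  7.53942084e-02  1.98916577e+00 -1.58791849e-05
  1.08250569e+00 -3.81781608e-01] 4.675
38.63359097170808
```

View pics/w4b.png

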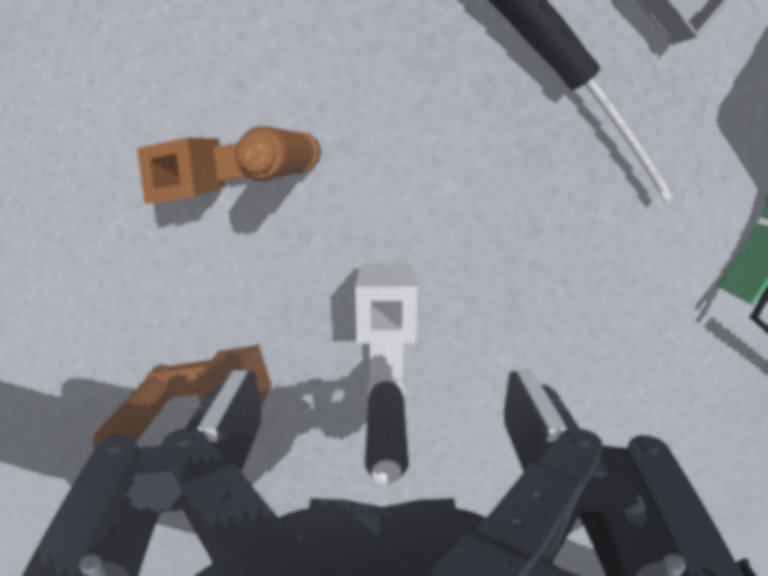

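```bash
python3 - <<'E'
from h import *
np.set_printoptions(precision=4,suppress=True)
s=load("w4"); print(atz(ray("wrist",(386.5/1.5,314/1.5),s),.045), atz(ray("wrist",(386/1.5,472/1.5),s),.087))
E
```

```text
[0.4476 0.2521 0.045 ] [0.4884 0.2009 0.087 ]
```

Call:
drive_tool(
  increments=[
    [[0,1.5,0,-25,0],[0,1.5,0,-50,0],[0,1.5,0,-75,0],[0,1.5,0,-92,0],[0,1.5,0,-92,0]],
  ],
)

```text
time_s: 5.35
position: [0.4493, 0.2526, 0.0202]
tcp_rot: [0.699, 1.456, -0.7]
force: [0.0, 0.7, 0.1]
opening: 0.999
```

Call:
drive_tool(
  increments=[
    [[0.3,0,0,0,0],[0.6,0,0,0,0],[0.8,0,0,0,0],[0.9,0,0,0,0],[0.9,0,0,0,0]],
  ],
  newtons=60,
)

```text
time_s: 5.98
position: [0.4496, 0.2529, 0.0212]
tcp_rot: [0.7, 1.455, -0.699]
force: [-2.7, -1.1, 6.0]
opening: 0.34
```

Call:
drive_tool(
  increments=[
    [[0.9,0,0,15,0],[0.9,0,0,45,0],[0.9,0,0,90,0],[0.9,0,0,140,0],[0.9,0,0,190,0]],
  ],
)

```text
time_s: 6.6
position: [0.4483, 0.2525, 0.2117]
tcp_rot: [0.699, 1.456, -0.7]
force: [0.6, 0.2, -4.5]
opening: 0.342
```

```bash
python3 - <<'E'
from h import *
np.set_printoptions(precision=4,suppress=True)
st,im=snap("w5"); print(st["position"],st["force"],st["opening"],st["time_s"])
cv2.imwrite("pics/w5b.png",cv2.resize(im,None,fx=1.5,fy=1.5))
s=load("w2")
for z in (.1,.15,.18,.2,.22,.25): print(z,atz(ray("wrist",(255+315/8,145+390/7.5),s),z), atz(ray("wrist",(255+575/8,145+497/7.5),s),z))
E
```

```text
[0.4483 0.2525 0.2117] [ 0.5811  0.2393 -4.4748] 0.34162286391826474 6.6
0.1 [ 0.6222 -0.1427  0.1   ] [ 0.6649 -0.1616  0.1   ]
0.15 [ 0.615  -0.1258  0.15  ] [ 0.6515 -0.1419  0.15  ]
0.18 [ 0.6108 -0.1157  0.18  ] [ 0.6435 -0.1302  0.18  ]
0.2 [ 0.6079 -0.1089  0.2   ] [ 0.6382 -0.1223  0.2   ]
0.22 [ 0.605  -0.1022  0.22  ] [ 0.6328 -0.1145  0.22  ]
0.25 [ 0.6008 -0.092   0.25  ] [ 0.6248 -0.1027  0.25  ]
```

View pics/w5b.png

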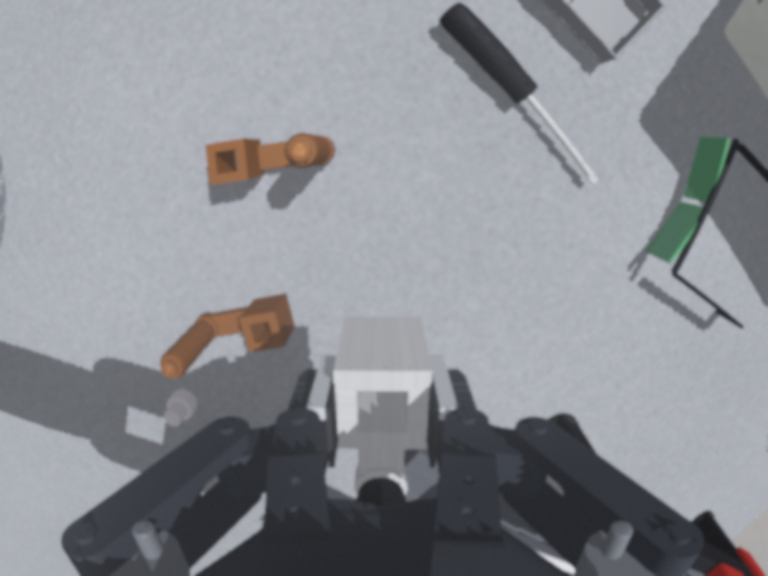

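Call:
drive_tool(
  increments=[
    [[0.9,20,-46,0,-6.5],[0.9,40,-92,0,-13],[0.9,60,-138,0,-19.5],[0.9,80,-184,0,-26],[0.9,100,-230,0,-32.5]],
  ],
)

```text
time_s: 7.28
position: [0.5491, 0.0214, 0.21]
tcp_rot: [1.132, 1.257, -1.133]
force: [0.9, 0.1, -4.3]
opening: 0.341
```

Call:
drive_tool(
  increments=[
    [[0.9,20,-46,0,-6],[0.9,20,-46,0,-6],[0.9,20,-46,0,-6],[0.9,20,-46,0,-6],[0.9,20,-46,0,-6]],
  ],
)

```text
time_s: 7.9
position: [0.5689, -0.0223, 0.2103]
tcp_rot: [1.206, 1.211, -1.206]
force: [0.0, -1.0, -4.1]
opening: 0.34
```

```bash
python3 - <<'E'
from h import *
np.set_printoptions(precision=4,suppress=True)
st,im=snap("w6"); t,_=snap("s6","scene"); snap("t6","top"); print(st["position"],st["force"],st["opening"],st["time_s"])
R=Ro.from_rotvec(st["tcp_rot"]).as_matrix();print(np.degrees(np.arctan2(R[1,1],R[0,1])))
cv2.imwrite("pics/w6b.png",cv2.resize(im,None,fx=1.5,fy=1.5))
s=cv2.imread("pics/s6.png"); cv2.imwrite("pics/s6b.png",cv2.resize(s[150:270,190:310],None,fx=5,fy=5,interpolation=cv2.INTER_CUBIC))
s=cv2.imread("pics/t6.png"); cv2.imwrite("pics/t6b.png",cv2.resize(s[120:220,205:325],None,fx=5,fy=5,interpolation=cv2.INTER_CUBIC))
E
```

```text
[ 0.5689 -0.0223  0.2103] [ 0.0398 -0.952  -4.074 ] 0.3404059728489444 7.9
0.25334619844135275
```

View pics/w6b.png

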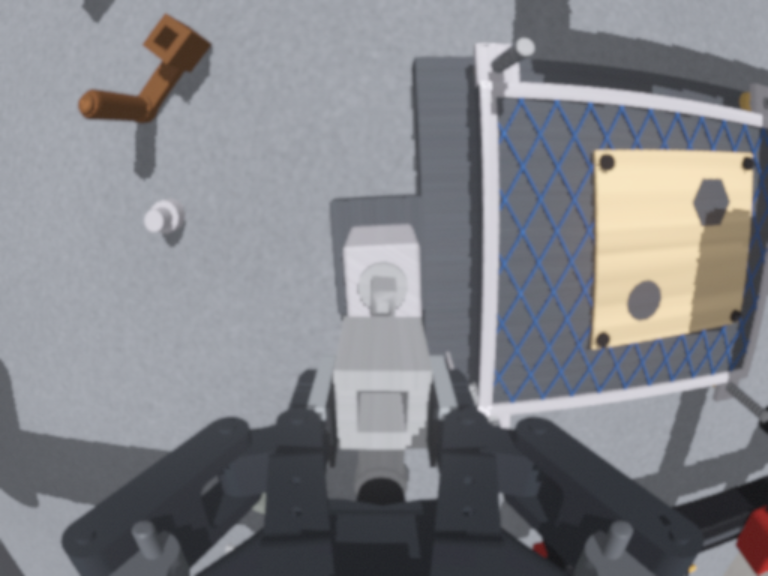

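View pics/s6b.png

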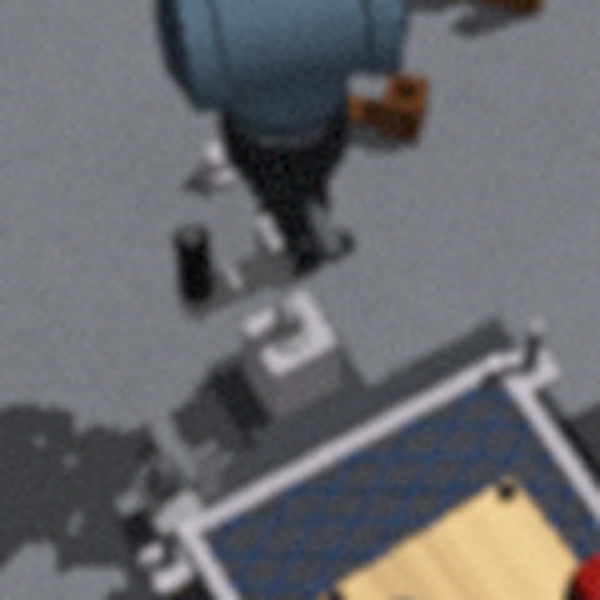

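View pics/t6b.png

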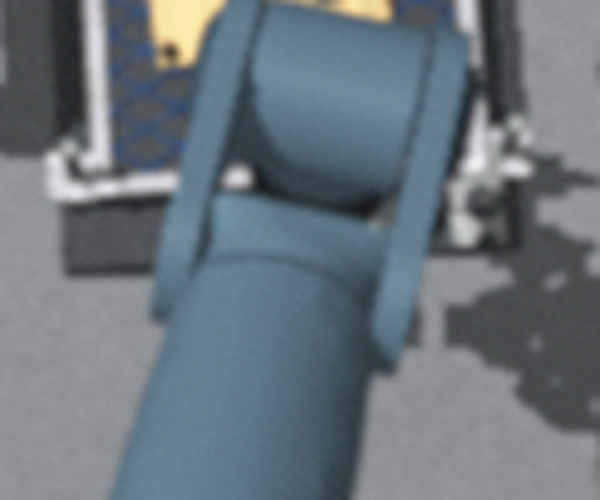

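```bash
python3 - <<'E'
from h import *
np.set_printoptions(precision=4,suppress=True)
st=load("w6"); im=cv2.imread("pics/w6.png")
g=cv2.cvtColor(im[150:310,215:295],cv2.COLOR_BGR2GRAY)
g=np.clip((g.astype(float)-100)/(230-100)*255,0,255).astype(np.uint8)
cv2.imwrite("pics/w6e.png",cv2.resize(g[:70],None,fx=9,fy=9,interpolation=cv2.INTER_CUBIC))
cv2.imwrite("pics/w6f.png",cv2.resize(g[70:],None,fx=7,fy=7,interpolation=cv2.INTER_CUBIC))
print(proj("wrist",np.array([.5685,-.0235,.134]),st))
E
```

```text
(np.float64(254.12157390459097), np.float64(204.1062489037068))
```

View pics/w6e.png

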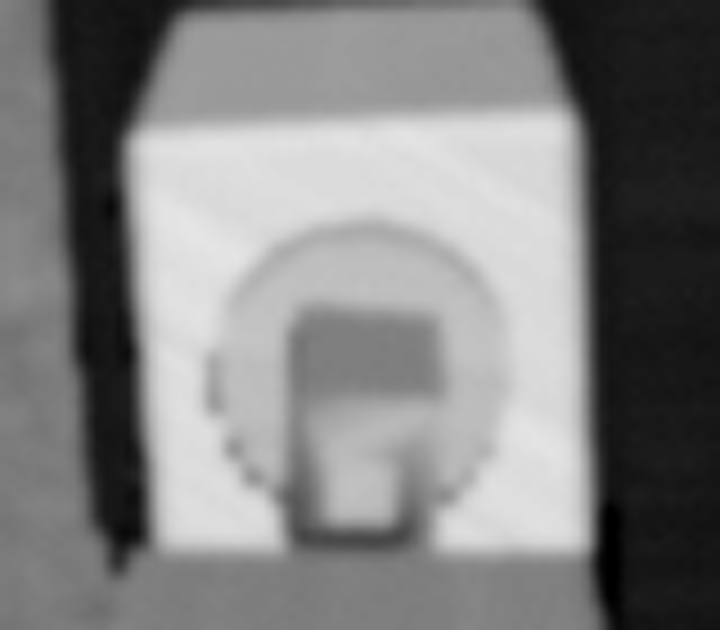

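View pics/w6f.png

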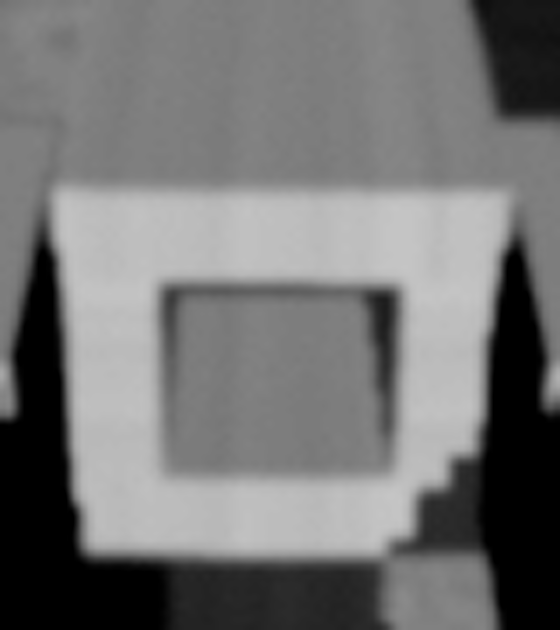

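```bash
python3 - <<'E'
from h import *
np.set_printoptions(precision=4,suppress=True)
st=load("w6"); p=st["position"]
print(proj("wrist",p+np.array([0,0,.0238]),st), atz(ray("wrist",(254.6,273),st),.234),p)
for a,b in (((300,305),(440,320)),((300,385),(440,395))):
  A=atz(ray("wrist",(a[0]/9+214.5,a[1]/9+149.5),st),.1);B=atz(ray("wrist",(b[0]/9+214.5,b[1]/9+149.5),st),.1);d=B-A;print(np.degrees(np.arctan2(d[1],d[0])))
E
```

```text
(np.float64(254.72377283231168), np.float64(274.34929036767096)) [ 0.5688 -0.0216  0.234 ] [ 0.5689 -0.0223  0.2103]
-6.101436668002745
-4.029847668668912
```

Call:
drive_tool(
  increments=[
    [[0.9,0,-1.5,-15,-4],[0.9,0,-1.5,-35,-4],[0.9,0,-1.5,-52,-4],[0.9,0,-1.5,-58,-4],[0.9,0,-1.5,-62,-4]],
  ],
)

```text
time_s: 8.68
position: [0.5693, -0.0247, 0.1479]
tcp_rot: [1.258, 1.177, -1.258]
force: [-0.1, 1.1, -3.9]
opening: 0.335
```

Call:
drive_tool(
  increments=[
    [[0.9,-0.5,0.8,-4,0],[0.9,-0.5,0.8,-8,0],[0.9,-0.5,0.8,-12,0],[0.9,-0.5,0.8,-16,0],[0.9,-0.5,0.8,-18,0]],
  ],
)

```text
time_s: 9.3
position: [0.5686, -0.0239, 0.13]
tcp_rot: [1.258, 1.177, -1.259]
force: [0.2, -1.1, -5.3]
opening: 0.337
```

Call:
drive_tool(
  increments=[
    [[0.9,0,0,-2,0],[0.9,0,0,-4,0],[0.9,0,0,-6,0],[0.9,0,0,-7.5,0],[0.9,0,0,-7.5,0]],
  ],
)

```text
time_s: 9.93
position: [0.5686, -0.0239, 0.1226]
tcp_rot: [1.258, 1.177, -1.259]
force: [0.5, 0.0, -3.4]
opening: 0.336
```

Call:
drive_tool(
  increments=[
    [[0.9,0,0,-0.7,0],[0.9,0,0,-1.2,0],[0.9,0,0,-1.5,0],[0.9,0,0,-1.8,0],[0.9,0,0,-1.8,0]],
  ],
)

```text
time_s: 10.55
position: [0.5688, -0.024, 0.1212]
tcp_rot: [1.258, 1.177, -1.258]
force: [-0.9, 0.5, -2.0]
opening: 0.339
```

Call:
drive_tool(
  increments=[
    [[0.9,0,0,-0.6,0],[0.6,0,0,-0.6,0],[0.45,0,0,-0.6,0],[0.45,0,0,-0.6,0],[0.45,0,0,-0.6,0]],
  ],
)

```text
time_s: 11.18
position: [0.5689, -0.024, 0.1205]
tcp_rot: [1.258, 1.176, -1.258]
force: [0.3, 0.7, 0.3]
opening: 0.549
```

```bash
python3 - <<'E'
from h import *
np.set_printoptions(precision=4,suppress=True)
st,im=snap("w7"); print(st["position"],st["force"],st["opening"],st["time_s"])
cv2.imwrite("pics/w7b.png",cv2.resize(im,None,fx=1.5,fy=1.5))
s,im=snap("s7","scene"); cv2.imwrite("pics/s7b.png",cv2.resize(im[150:270,190:310],None,fx=5,fy=5,interpolation=cv2.INTER_CUBIC))
E
```

```text
[ 0.5689 -0.024   0.1205] [0.3041 0.7099 0.2746] 0.5491509363686421 11.175
```

View pics/w7b.png

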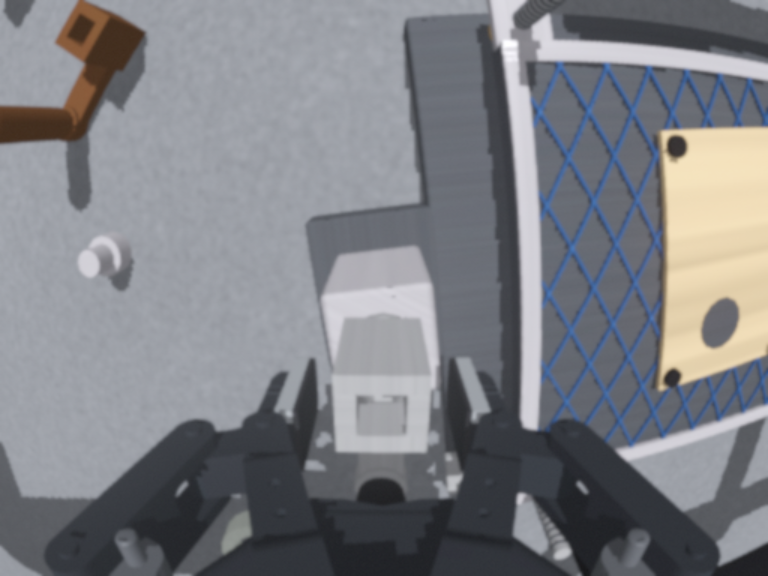

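View pics/s7b.png

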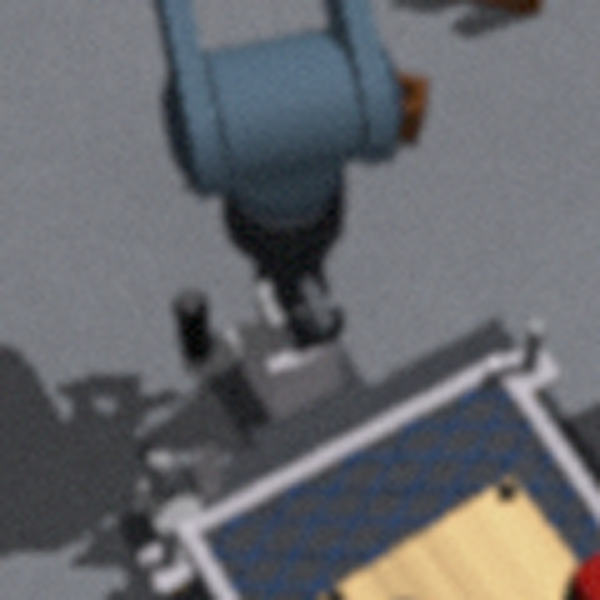

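Call:
drive_tool(
  increments=[
    [[0.45,0,0,20,0],[0.45,0,0,50,0],[0.45,0,0,80,0],[0.45,0,0,100,0],[0.45,0,0,100,0]],
  ],
)

```text
time_s: 11.9
position: [0.5699, -0.0242, 0.2229]
tcp_rot: [1.26, 1.173, -1.255]
force: [-0.1, 0.5, 0.0]
opening: 0.546
```

```bash
python3 - <<'E'
from h import *
np.set_printoptions(precision=4,suppress=True)
st,im=snap("w8"); print(st["position"],st["force"],st["opening"],st["time_s"])
cv2.imwrite("pics/w8b.png",cv2.resize(im,None,fx=1.5,fy=1.5))
s,im=snap("s8","scene"); cv2.imwrite("pics/s8b.png",cv2.resize(im[170:270,200:300],None,fx=6,fy=6,interpolation=cv2.INTER_CUBIC))
E
```

```text
[ 0.5699 -0.0242  0.2229] [-0.1327  0.4829  0.0428] 0.5464712265370926 11.9
```

View pics/w8b.png

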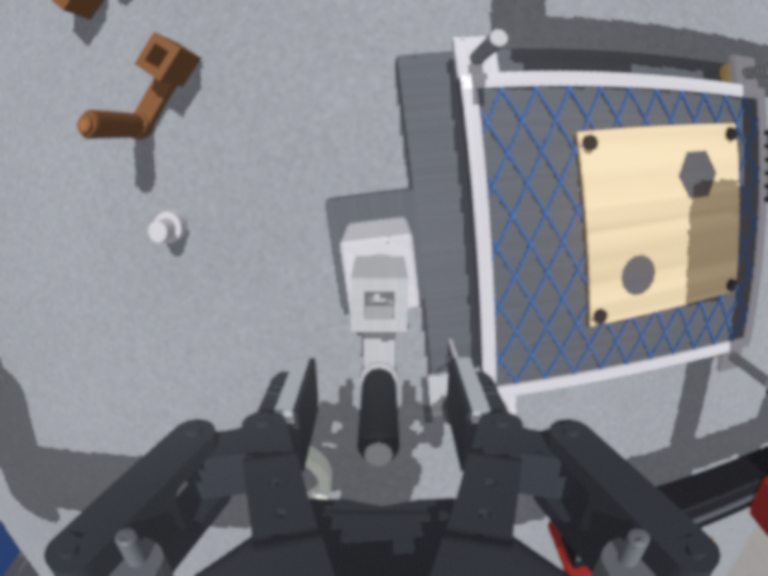

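View pics/s8b.png

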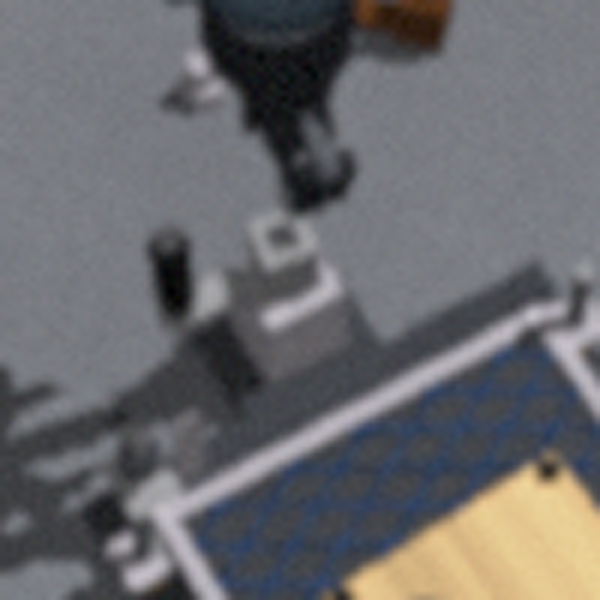

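```bash
python3 - <<'E'
from h import *
np.set_printoptions(precision=4,suppress=True)
s=load("w8")
print(atz(ray("wrist",(378/1.5,455/1.5),s),.187), tri([ray("wrist",(378/1.5,455/1.5),s),ray("scene",(200+170/6,170+238/6))]))
print("hub",atz(ray("wrist",(379.5/1.5,304/1.5),s),.145),tri([ray("wrist",(379.5/1.5,304/1.5),s),ray("scene",(200+285/6,170+237/6))]))
s2=load("w2")
for u,v in((310,97),(311,175)): print([atz(ray("wrist",(u,v),s2),z) for z in (.06,.09)])
E
```

```text
[ 0.5637 -0.0906  0.187 ] (array([ 0.5645, -0.0872,  0.1906]), [np.float64(0.7107089707078768), np.float64(0.7107089707078845)])
hub [ 0.569  -0.0248  0.145 ] (array([ 0.5697, -0.0239,  0.1457]), [np.float64(0.9764106208253273), np.float64(0.9764106208255271)])
[array([ 0.6445, -0.0215,  0.06  ]), array([ 0.639, -0.022,  0.09 ])]
[array([ 0.65  , -0.1252,  0.06  ]), array([ 0.644 , -0.1175,  0.09  ])]
```

Call:
drive_tool(
  increments=[
    [[0.45,-3,-32,0,0],[0.45,-5,-63,0,0],[0.45,-5,-63,-25,0],[0.45,-5,-63,-50,0],[0.45,-5,-63,-77,0]],
  ],
)

```text
time_s: 12.62
position: [0.5627, -0.0867, 0.1409]
tcp_rot: [1.258, 1.179, -1.26]
force: [-0.4, 0.1, -0.1]
opening: 0.551
```

Call:
drive_tool(
  increments=[
    [[0.45,0,0,0,0],[0.6,0,0,0,0],[0.75,0,0,0,0],[0.9,0,0,0,0],[0.9,0,0,0,0]],
  ],
  newtons=40,
)

```text
time_s: 13.25
position: [0.5644, -0.0872, 0.1445]
tcp_rot: [1.259, 1.175, -1.257]
force: [-0.6, -0.4, 3.8]
opening: 0.247
```

```bash
python3 - <<'E'
from h import *
np.set_printoptions(precision=4,suppress=True)
st,im=snap("w9"); print(st["position"],st["force"],st["opening"],st["time_s"])
cv2.imwrite("pics/w9b.png",cv2.resize(im,None,fx=1.5,fy=1.5))
E
```

```text
[ 0.5644 -0.0872  0.1445] [-0.5667 -0.4112  3.7904] 0.24715366222953206 13.25
```

View pics/w9b.png

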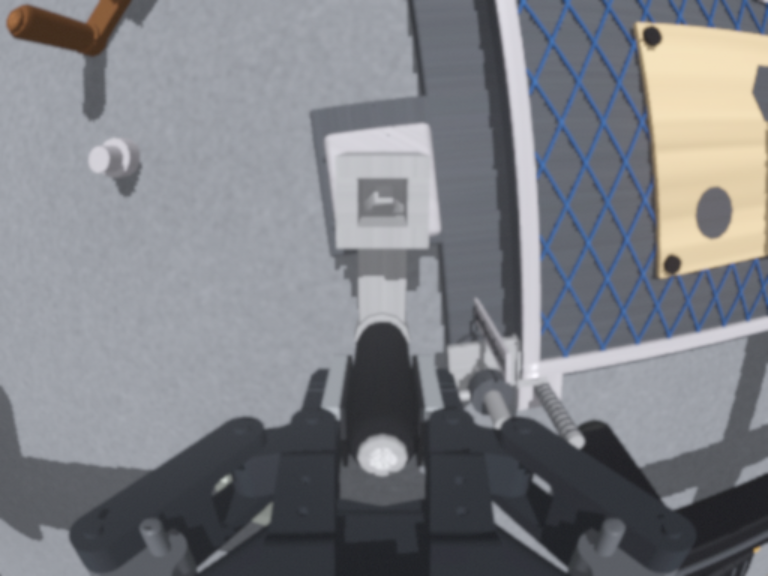

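```bash
cat > arc.py <<'E'
import numpy as np,sys
def rows(phi0,step,n=5,R=63.0,th0=-94.0):
    f=lambda p: R*np.array([np.cos(np.radians(th0-p)),np.sin(np.radians(th0-p))])
    return [list(np.round(f(phi0+step*(k+1))-f(phi0),1)) for k in range(n)]
if __name__=="__main__":
    p=float(sys.argv[1]);st=float(sys.argv[2]);n=int(sys.argv[3])
    for i in range(n): print(p,[[0.9,float(a),float(b),0,0] for a,b in rows(p,st)]); p+=5*st
E
python3 arc.py 0 15 6
```

```text
0.0 [[0.9, -16.1, 3.3, 0, 0], [0.9, -30.8, 10.6, 0, 0], [0.9, -43.2, 21.5, 0, 0], [0.9, -52.2, 35.2, 0, 0], [0.9, -57.4, 50.8, 0, 0]]
75.0 [[0.9, -1.0, 16.4, 0, 0], [0.9, 2.3, 32.5, 0, 0], [0.9, 9.6, 47.3, 0, 0], [0.9, 20.5, 59.6, 0, 0], [0.9, 34.2, 68.6, 0, 0]]
150.0 [[0.9, 15.6, 5.2, 0, 0], [0.9, 32.0, 6.2, 0, 0], [0.9, 48.1, 2.9, 0, 0], [0.9, 62.8, -4.4, 0, 0], [0.9, 75.2, -15.3, 0, 0]]
225.0 [[0.9, 9.1, -13.7, 0, 0], [0.9, 14.3, -29.3, 0, 0], [0.9, 15.3, -45.7, 0, 0], [0.9, 12.0, -61.8, 0, 0], [0.9, 4.7, -76.6, 0, 0]]
300.0 [[0.9, -10.9, -12.3, 0, 0], [0.9, -24.6, -21.4, 0, 0], [0.9, -40.2, -26.6, 0, 0], [0.9, -56.6, -27.6, 0, 0], [0.9, -72.7, -24.3, 0, 0]]
375.0 [[0.9, -14.7, 7.3, 0, 0], [0.9, -27.0, 18.2, 0, 0], [0.9, -36.1, 32.0, 0, 0], [0.9, -41.3, 47.5, 0, 0], [0.9, -42.3, 64.0, 0, 0]]
```

Call:
drive_tool(
  increments=[
    [[0.9,-16.1,3.3,0,0],[0.9,-30.8,10.6,0,0],[0.9,-43.2,21.5,0,0],[0.9,-52.2,35.2,0,0],[0.9,-57.4,50.8,0,0]],
  ],
)

```text
time_s: 13.92
position: [0.5071, -0.0363, 0.145]
tcp_rot: [1.258, 1.172, -1.257]
force: [3.8, -2.8, 5.3]
opening: 0.25
```

Call:
drive_tool(
  increments=[
    [[0.9,-1.0,16.4,0,0],[0.9,2.3,32.5,0,0],[0.9,9.6,47.3,0,0],[0.9,20.5,59.6,0,0],[0.9,34.2,68.6,0,0]],
  ],
)

```text
time_s: 14.55
position: [0.5403, 0.0337, 0.1453]
tcp_rot: [1.256, 1.178, -1.258]
force: [-4.2, 0.9, 11.8]
opening: 0.249
```

Call:
drive_tool(
  increments=[
    [[0.9,15.6,5.2,0,0],[0.9,32.0,6.2,0,0],[0.9,48.1,2.9,0,0],[0.9,62.8,-4.4,0,0],[0.9,75.2,-15.3,0,0]],
  ],
)

```text
time_s: 15.18
position: [0.6167, 0.0191, 0.1455]
tcp_rot: [1.259, 1.178, -1.255]
force: [-0.6, 4.1, 10.0]
opening: 0.246
```

Call:
drive_tool(
  increments=[
    [[0.9,9.1,-13.7,0,0],[0.9,14.3,-29.3,0,0],[0.9,15.3,-45.7,0,0],[0.9,12.0,-61.8,0,0],[0.9,4.7,-76.6,0,0]],
  ],
)

```text
time_s: 15.8
position: [0.6212, -0.0589, 0.1452]
tcp_rot: [1.259, 1.176, -1.256]
force: [1.8, 3.1, 8.2]
opening: 0.248
```

```bash
python3 - <<'E'
from h import *
np.set_printoptions(precision=4,suppress=True)
st,im=snap("w10"); print(st["position"],st["force"],st["opening"],st["time_s"])
cv2.imwrite("pics/w10b.png",cv2.resize(im,None,fx=1.5,fy=1.5))
s,im=snap("s10","scene"); cv2.imwrite("pics/s10b.png",cv2.resize(im[170:270,200:300],None,fx=6,fy=6,interpolation=cv2.INTER_CUBIC))
E
```

```text
[ 0.6212 -0.0589  0.1452] [1.7602 3.1486 8.1611] 0.2478503650586729 15.8
```

View pics/w10b.png

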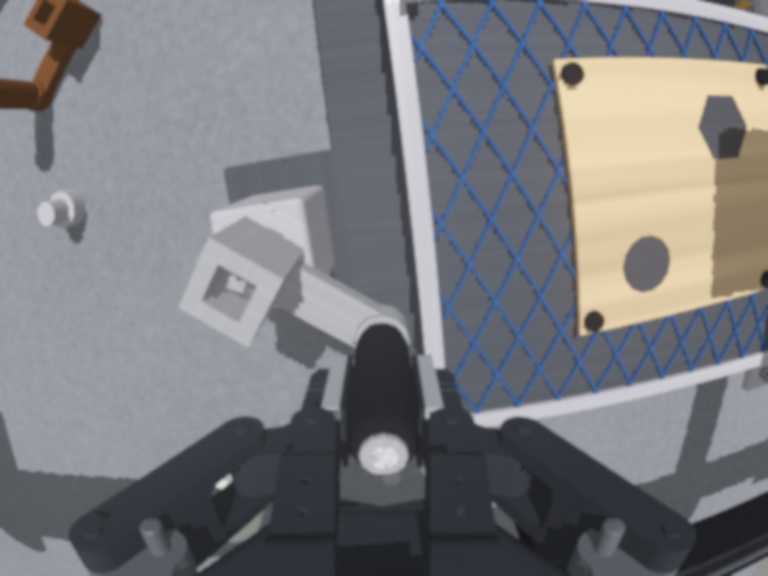

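View pics/s10b.png

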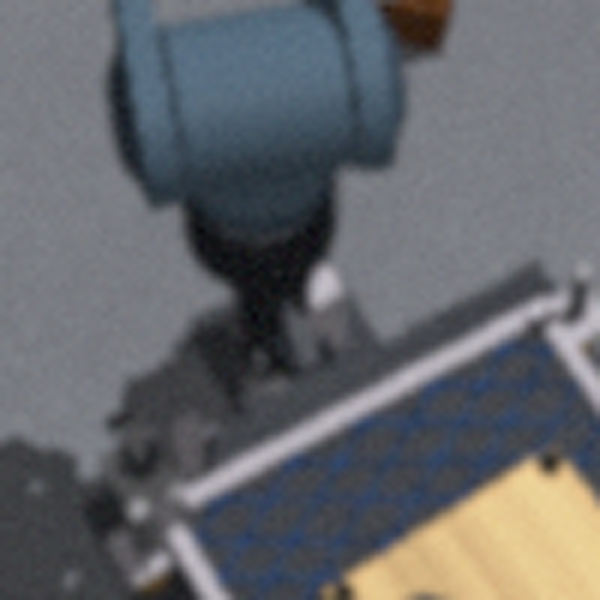

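Call:
drive_tool(
  increments=[
    [[0.9,-10.9,-12.3,0,0],[0.9,-24.6,-21.4,0,0],[0.9,-40.2,-26.6,0,0],[0.9,-56.6,-27.6,0,0],[0.9,-72.7,-24.3,0,0]],
  ],
)

```text
time_s: 16.52
position: [0.5484, -0.083, 0.1448]
tcp_rot: [1.261, 1.175, -1.256]
force: [4.5, 3.8, 4.8]
opening: 0.248
```

```bash
python3 - <<'E'
from h import *
np.set_printoptions(precision=4,suppress=True)
st,im=snap("w11"); print(st["position"],st["force"],st["opening"],st["time_s"])
cv2.imwrite("pics/w11c.png",cv2.resize(im[190:300,290:400],None,fx=5.4,fy=5.4,interpolation=cv2.INTER_CUBIC))
im=cv2.imread("pics/w9.png"); cv2.imwrite("pics/w9c.png",cv2.resize(im[190:300,290:400],None,fx=5.4,fy=5.4,interpolation=cv2.INTER_CUBIC))
E
python3 arc.py 375 11 1;python3 arc.py 430 3 3
```

```text
[ 0.5484 -0.083   0.1448] [4.5132 3.8043 4.7994] 0.2476595036977382 16.525
375.0 [[0.9, -11.0, 5.0, 0, 0], [0.9, -20.8, 12.0, 0, 0], [0.9, -29.1, 20.8, 0, 0], [0.9, -35.6, 31.0, 0, 0], [0.9, -40.0, 42.2, 0, 0]]
430.0 [[0.9, -0.8, 3.2, 0, 0], [0.9, -1.5, 6.4, 0, 0], [0.9, -2.0, 9.7, 0, 0], [0.9, -2.3, 13.0, 0, 0], [0.9, -2.4, 16.3, 0, 0]]
445.0 [[0.9, 0.0, 3.3, 0, 0], [0.9, 0.2, 6.6, 0, 0], [0.9, 0.6, 9.9, 0, 0], [0.9, 1.1, 13.1, 0, 0], [0.9, 1.9, 16.3, 0, 0]]
460.0 [[0.9, 0.9, 3.2, 0, 0], [0.9, 1.9, 6.3, 0, 0], [0.9, 3.1, 9.4, 0, 0], [0.9, 4.5, 12.4, 0, 0], [0.9, 6.0, 15.3, 0, 0]]
```

View pics/w11c.png

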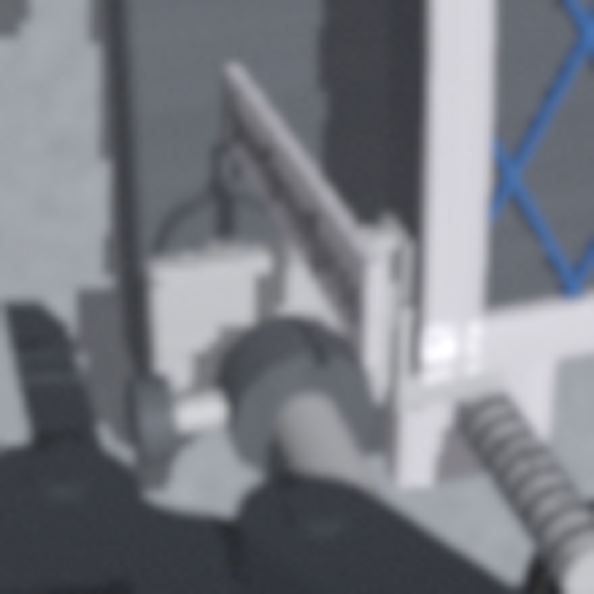

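View pics/w9c.png

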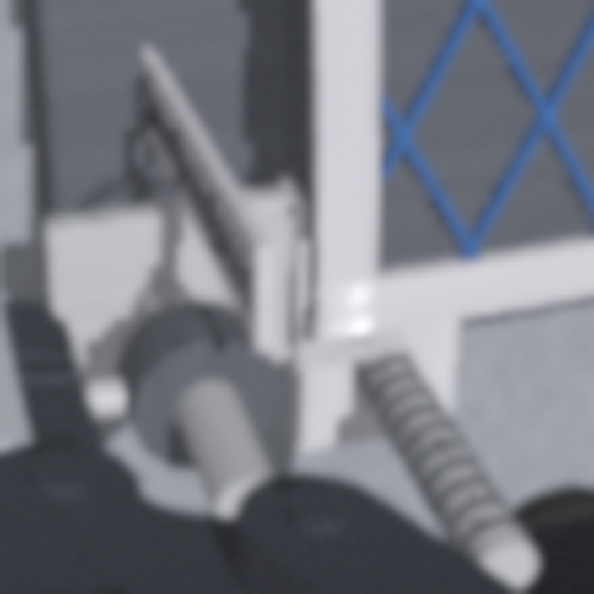

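```bash
python3 - <<'E'
from h import *
np.set_printoptions(precision=4,suppress=True)
C=np.array([.5688,-.024]);
for yaw in (2,3,4):
  a=np.radians(yaw);ex=np.array([np.cos(a),np.sin(a)]);ey=np.array([-ex[1],ex[0]])
  def atY(r,Y):
    o,d=r; t=(Y-(o[:2]-C)@ey)/(d[:2]@ey); X=o+t*d; return (X[:2]-C)@ex*1000, X[2]*1000
  for n,l,c,ct in (("w9",(100,213),(205,308),(150,0)),("w11",(210,258),(300,320),(0,0))):
    s=load(n); f=lambda p:(p[0]/5.4+289.6,p[1]/5.4+189.6)
    print(yaw,n,"lug",atY(ray("wrist",f(l),s),-.102),"collar rim",atY(ray("wrist",f(c),s),-.106))
E
```

```text
2 w9 lug (np.float64(38.3586471609146), np.float64(44.53040995588006)) collar rim (np.float64(49.79969220980836), np.float64(73.74087079731636))
2 w11 lug (np.float64(39.03796263023279), np.float64(56.17337863619687)) collar rim (np.float64(49.77350327457775), np.float64(73.08457554634471))
3 w9 lug (np.float64(36.376962161326645), np.float64(45.87224262773951)) collar rim (np.float64(47.616226653002116), np.float64(75.22690167751003))
3 w11 lug (np.float64(36.970594639506665), np.float64(57.42439792305143)) collar rim (np.float64(47.496061021064385), np.float64(74.52012917129217))
4 w9 lug (np.float64(34.41764674224596), np.float64(47.13669501063447)) collar rim (np.float64(45.46384667872969), np.float64(76.63735347852266))
4 w11 lug (np.float64(34.931643249689856), np.float64(58.599137132093524)) collar rim (np.float64(45.25602135276365), np.float64(75.87729391889917))
```

Call:
drive_tool(
  increments=[
    [[0.9,-11.0,5.0,0,0],[0.9,-20.8,12.0,0,0],[0.9,-29.1,20.8,0,0],[0.9,-35.6,31.0,0,0],[0.9,-40.0,42.2,0,0]],
  ],
)

```text
time_s: 17.2
position: [0.5086, -0.0416, 0.145]
tcp_rot: [1.258, 1.173, -1.256]
force: [2.3, -2.3, 5.7]
opening: 0.248
```

Call:
drive_tool(
  increments=[
    [[0.9,-0.8,3.2,0,0],[0.9,-1.5,6.4,0,0],[0.9,-2.0,9.7,0,0],[0.9,-2.3,13.0,0,0],[0.9,-2.4,16.3,0,0]],
  ],
)

```text
time_s: 17.82
position: [0.5059, -0.0256, 0.145]
tcp_rot: [1.257, 1.174, -1.258]
force: [-1.6, -2.7, 9.9]
opening: 0.244
```

```bash
python3 - <<'E'
from h import *
np.set_printoptions(precision=4,suppress=True)
st,im=snap("w12"); print(st["position"],st["force"],st["opening"],st["time_s"])
cv2.imwrite("pics/w12c.png",cv2.resize(im[170:300,290:420],None,fx=4.6,fy=4.6,interpolation=cv2.INTER_CUBIC))
E
python3 arc.py 445 2.4 6
```

```text
[ 0.5059 -0.0256  0.145 ] [-1.5984 -2.7245  9.8919] 0.24440181750850784 17.825
445.0 [[0.9, 0.0, 2.6, 0, 0], [0.9, 0.1, 5.3, 0, 0], [0.9, 0.4, 7.9, 0, 0], [0.9, 0.7, 10.5, 0, 0], [0.9, 1.1, 13.1, 0, 0]]
457.0 [[0.9, 0.6, 2.6, 0, 0], [0.9, 1.2, 5.1, 0, 0], [0.9, 2.0, 7.7, 0, 0], [0.9, 2.9, 10.1, 0, 0], [0.9, 3.9, 12.6, 0, 0]]
469.0 [[0.9, 1.1, 2.4, 0, 0], [0.9, 2.3, 4.8, 0, 0], [0.9, 3.5, 7.1, 0, 0], [0.9, 4.9, 9.3, 0, 0], [0.9, 6.4, 11.5, 0, 0]]
481.0 [[0.9, 1.6, 2.1, 0, 0], [0.9, 3.2, 4.2, 0, 0], [0.9, 4.9, 6.2, 0, 0], [0.9, 6.7, 8.1, 0, 0], [0.9, 8.6, 9.9, 0, 0]]
493.0 [[0.9, 2.0, 1.8, 0, 0], [0.9, 4.0, 3.4, 0, 0], [0.9, 6.1, 5.0, 0, 0], [0.9, 8.3, 6.5, 0, 0], [0.9, 10.5, 7.9, 0, 0]]
505.0 [[0.9, 2.3, 1.3, 0, 0], [0.9, 4.6, 2.5, 0, 0], [0.9, 7.0, 3.6, 0, 0], [0.9, 9.5, 4.7, 0, 0], [0.9, 11.9, 5.6, 0, 0]]
```

View pics/w12c.png

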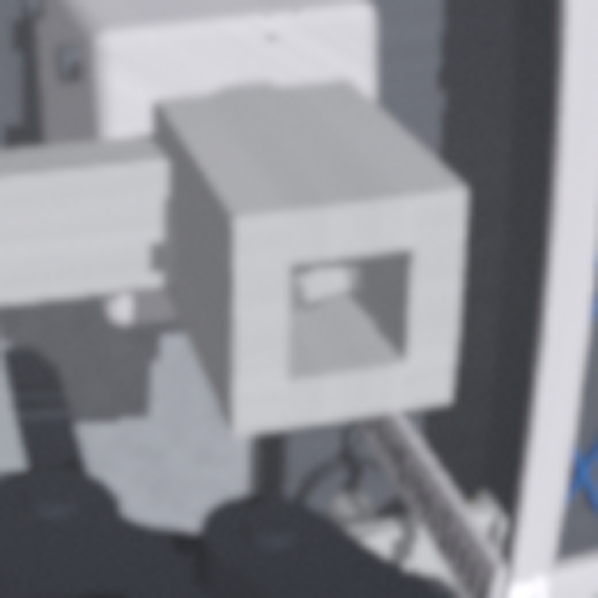

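Call:
drive_tool(
  increments=[
    [[0.9,0.0,2.6,0,0],[0.9,0.1,5.3,0,0],[0.9,0.4,7.9,0,0],[0.9,0.7,10.5,0,0],[0.9,1.1,13.1,0,0]],
  ],
)

```text
time_s: 18.5
position: [0.5067, -0.0124, 0.145]
tcp_rot: [1.256, 1.175, -1.258]
force: [-3.0, -2.0, 11.3]
opening: 0.244
```

Call:
drive_tool(
  increments=[
    [[0.9,0.6,2.6,0,0],[0.9,1.2,5.1,0,0],[0.9,2.0,7.7,0,0],[0.9,2.9,10.1,0,0],[0.9,3.9,12.6,0,0]],
  ],
)

```text
time_s: 19.12
position: [0.5102, 0.0004, 0.1451]
tcp_rot: [1.256, 1.176, -1.259]
force: [-3.7, -0.9, 13.3]
opening: 0.248
```

Call:
drive_tool(
  increments=[
    [[0.9,1.1,2.4,0.3,0],[0.9,2.3,4.8,0.6,0],[0.9,3.5,7.1,0.6,0],[0.9,4.9,9.3,0.6,0],[0.9,6.4,11.5,0.6,0]],
  ],
)

```text
time_s: 19.75
position: [0.5163, 0.0121, 0.1452]
tcp_rot: [1.256, 1.177, -1.259]
force: [-3.6, -0.7, 11.5]
opening: 0.244
```

Call:
drive_tool(
  increments=[
    [[0.9,1.6,2.1,0,0],[0.9,3.2,4.2,0,0],[0.9,4.9,6.2,0,0],[0.9,6.7,8.1,0,0],[0.9,8.6,9.9,0,0]],
  ],
)

```text
time_s: 20.38
position: [0.5246, 0.0223, 0.1452]
tcp_rot: [1.256, 1.178, -1.259]
force: [-3.7, 0.7, 11.3]
opening: 0.248
```

Call:
drive_tool(
  increments=[
    [[0.9,2.0,1.8,0,0],[0.9,4.0,3.4,0,0],[0.9,6.1,5.0,0,0],[0.9,8.3,6.5,0,0],[0.9,10.5,7.9,0,0]],
  ],
)

```text
time_s: 21.0
position: [0.535, 0.0306, 0.1452]
tcp_rot: [1.256, 1.179, -1.259]
force: [-4.3, 1.8, 11.9]
opening: 0.246
```

Call:
drive_tool(
  increments=[
    [[0.9,2.3,1.3,0,0],[0.9,4.6,2.5,0,0],[0.9,7.0,3.6,0,0],[0.9,9.5,4.7,0,0],[0.9,11.9,5.6,0,0]],
  ],
)

```text
time_s: 21.62
position: [0.5469, 0.0366, 0.1452]
tcp_rot: [1.257, 1.18, -1.259]
force: [-3.4, 4.0, 12.8]
opening: 0.246
```

```bash
python3 arc.py 517 2 8
```

```text
517.0 [[0.9, 2.1, 0.7, 0, 0], [0.9, 4.2, 1.3, 0, 0], [0.9, 6.3, 1.8, 0, 0], [0.9, 8.5, 2.3, 0, 0], [0.9, 10.7, 2.7, 0, 0]]
527.0 [[0.9, 2.2, 0.3, 0, 0], [0.9, 4.4, 0.5, 0, 0], [0.9, 6.6, 0.7, 0, 0], [0.9, 8.8, 0.8, 0, 0], [0.9, 11.0, 0.8, 0, 0]]
537.0 [[0.9, 2.2, -0.1, 0, 0], [0.9, 4.4, -0.2, 0, 0], [0.9, 6.6, -0.5, 0, 0], [0.9, 8.8, -0.8, 0, 0], [0.9, 10.9, -1.1, 0, 0]]
547.0 [[0.9, 2.2, -0.5, 0, 0], [0.9, 4.3, -1.0, 0, 0], [0.9, 6.4, -1.6, 0, 0], [0.9, 8.5, -2.3, 0, 0], [0.9, 10.6, -3.0, 0, 0]]
557.0 [[0.9, 2.0, -0.8, 0, 0], [0.9, 4.0, -1.7, 0, 0], [0.9, 6.0, -2.7, 0, 0], [0.9, 8.0, -3.7, 0, 0], [0.9, 9.9, -4.8, 0, 0]]
567.0 [[0.9, 1.9, -1.2, 0, 0], [0.9, 3.7, -2.4, 0, 0], [0.9, 5.5, -3.7, 0, 0], [0.9, 7.2, -5.0, 0, 0], [0.9, 8.9, -6.5, 0, 0]]
577.0 [[0.9, 1.6, -1.5, 0, 0], [0.9, 3.2, -3.0, 0, 0], [0.9, 4.7, -4.6, 0, 0], [0.9, 6.2, -6.2, 0, 0], [0.9, 7.6, -7.9, 0, 0]]
587.0 [[0.9, 1.4, -1.7, 0, 0], [0.9, 2.6, -3.5, 0, 0], [0.9, 3.9, -5.3, 0, 0], [0.9, 5.0, -7.2, 0, 0], [0.9, 6.1, -9.1, 0, 0]]
```

Call:
drive_tool(
  increments=[
    [[0.9,2.1,0.7,0,0],[0.9,4.2,1.3,0,0],[0.9,6.3,1.8,0,0],[0.9,8.5,2.3,0,0],[0.9,10.7,2.7,0,0]],
  ],
)

```text
time_s: 22.25
position: [0.5576, 0.0396, 0.1453]
tcp_rot: [1.257, 1.18, -1.259]
force: [-3.2, 4.7, 10.8]
opening: 0.247
```

Call:
drive_tool(
  increments=[
    [[0.9,2.2,0.3,0,0],[0.9,4.4,0.5,0,0],[0.9,6.6,0.7,0,0],[0.9,8.8,0.8,0,0],[0.9,11.0,0.8,0,0]],
  ],
)

```text
time_s: 22.88
position: [0.5688, 0.0406, 0.1453]
tcp_rot: [1.258, 1.18, -1.258]
force: [-2.2, 6.0, 11.2]
opening: 0.247
```

Call:
drive_tool(
  increments=[
    [[0.9,2.2,0.3,0,0],[0.9,4.4,0.6,0,0],[0.9,6.6,0.5,0,0],[0.9,8.8,0.2,0,0],[0.9,10.9,-0.1,0,0]],
  ],
)

```text
time_s: 23.5
position: [0.5797, 0.0399, 0.1452]
tcp_rot: [1.257, 1.179, -1.259]
force: [-2.4, 3.8, 11.5]
opening: 0.243
```

Call:
drive_tool(
  increments=[
    [[0.9,2.2,-0.5,0,0],[0.9,4.3,-1.0,0,0],[0.9,6.4,-1.6,0,0],[0.9,8.5,-2.3,0,0],[0.9,10.6,-3.0,0,0]],
  ],
)

```text
time_s: 24.12
position: [0.5904, 0.0371, 0.1453]
tcp_rot: [1.257, 1.179, -1.258]
force: [-1.5, 5.0, 9.6]
opening: 0.244
```

Call:
drive_tool(
  increments=[
    [[0.9,2.0,-0.8,0,0],[0.9,4.0,-1.7,0,0],[0.9,6.0,-2.7,0,0],[0.9,8.0,-3.7,0,0],[0.9,9.9,-4.8,0,0]],
  ],
)

```text
time_s: 24.75
position: [0.6005, 0.0324, 0.1454]
tcp_rot: [1.258, 1.179, -1.258]
force: [-0.2, 4.9, 10.0]
opening: 0.25
```

Call:
drive_tool(
  increments=[
    [[0.9,1.9,-1.2,0,0],[0.9,3.7,-2.4,0,0],[0.9,5.5,-3.7,0,0],[0.9,7.2,-5.0,0,0],[0.9,8.9,-6.5,0,0]],
  ],
)

```text
time_s: 25.38
position: [0.6096, 0.026, 0.1454]
tcp_rot: [1.258, 1.179, -1.257]
force: [1.3, 4.8, 9.3]
opening: 0.247
```

```bash
python3 - <<'E'
from h import *
np.set_printoptions(precision=4,suppress=True)
st,im=snap("w13"); print(st["position"],st["force"],st["opening"],st["time_s"])
cv2.imwrite("pics/w13b.png",cv2.resize(im,None,fx=1.5,fy=1.5))
s,im=snap("s13","scene"); cv2.imwrite("pics/s13b.png",cv2.resize(im[170:270,200:300],None,fx=6,fy=6,interpolation=cv2.INTER_CUBIC))
E
```

```text
[0.6096 0.026  0.1454] [1.3185 4.7584 9.3282] 0.24710781944338148 25.375
```

View pics/w13b.png

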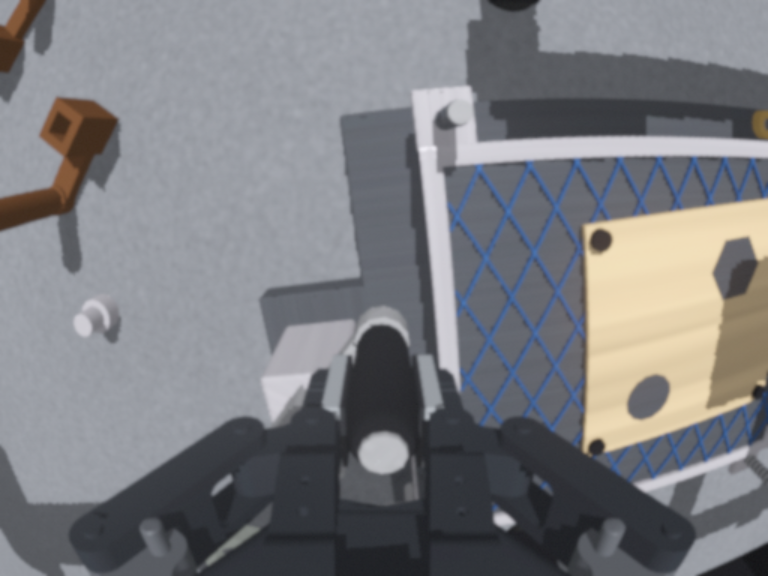

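View pics/s13b.png

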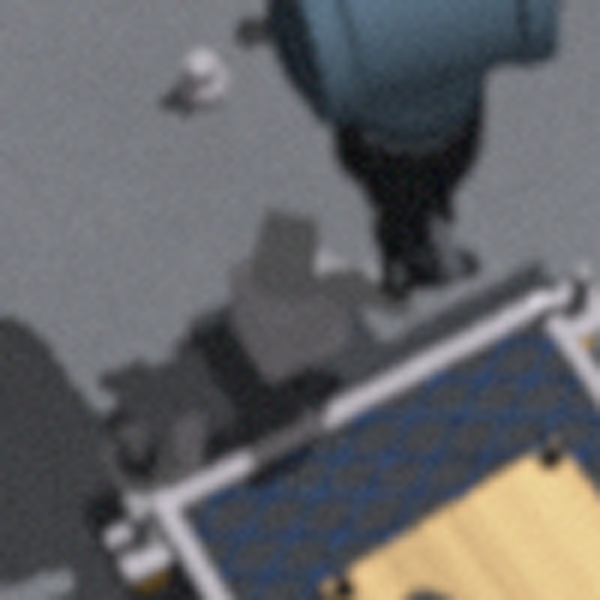

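Call:
drive_tool(
  increments=[
    [[0.9,1.6,-1.5,0,0],[0.9,3.2,-3.0,0,0],[0.9,4.7,-4.6,0,0],[0.9,6.2,-6.2,0,0],[0.9,7.6,-7.9,0,0]],
  ],
)

```text
time_s: 26.1
position: [0.6174, 0.0182, 0.1455]
tcp_rot: [1.259, 1.178, -1.257]
force: [2.2, 4.9, 8.8]
opening: 0.248
```

```bash
python3 arc.py 597 2 10
```

```text
597.0 [[0.9, 1.0, -1.9, 0, 0], [0.9, 2.0, -3.9, 0, 0], [0.9, 2.9, -5.9, 0, 0], [0.9, 3.7, -8.0, 0, 0], [0.9, 4.5, -10.0, 0, 0]]
607.0 [[0.9, 0.7, -2.1, 0, 0], [0.9, 1.3, -4.2, 0, 0], [0.9, 1.8, -6.3, 0, 0], [0.9, 2.3, -8.5, 0, 0], [0.9, 2.7, -10.7, 0, 0]]
617.0 [[0.9, 0.3, -2.2, 0, 0], [0.9, 0.5, -4.4, 0, 0], [0.9, 0.7, -6.6, 0, 0], [0.9, 0.8, -8.8, 0, 0], [0.9, 0.8, -11.0, 0, 0]]
627.0 [[0.9, -0.1, -2.2, 0, 0], [0.9, -0.2, -4.4, 0, 0], [0.9, -0.5, -6.6, 0, 0], [0.9, -0.8, -8.8, 0, 0], [0.9, -1.1, -10.9, 0, 0]]
637.0 [[0.9, -0.5, -2.2, 0, 0], [0.9, -1.0, -4.3, 0, 0], [0.9, -1.6, -6.4, 0, 0], [0.9, -2.3, -8.5, 0, 0], [0.9, -3.0, -10.6, 0, 0]]
647.0 [[0.9, -0.8, -2.0, 0, 0], [0.9, -1.7, -4.0, 0, 0], [0.9, -2.7, -6.0, 0, 0], [0.9, -3.7, -8.0, 0, 0], [0.9, -4.8, -9.9, 0, 0]]
657.0 [[0.9, -1.2, -1.9, 0, 0], [0.9, -2.4, -3.7, 0, 0], [0.9, -3.7, -5.5, 0, 0], [0.9, -5.0, -7.2, 0, 0], [0.9, -6.5, -8.9, 0, 0]]
667.0 [[0.9, -1.5, -1.6, 0, 0], [0.9, -3.0, -3.2, 0, 0], [0.9, -4.6, -4.7, 0, 0], [0.9, -6.2, -6.2, 0, 0], [0.9, -7.9, -7.6, 0, 0]]
677.0 [[0.9, -1.7, -1.4, 0, 0], [0.9, -3.5, -2.6, 0, 0], [0.9, -5.3, -3.9, 0, 0], [0.9, -7.2, -5.0, 0, 0], [0.9, -9.1, -6.1, 0, 0]]
687.0 [[0.9, -1.9, -1.0, 0, 0], [0.9, -3.9, -2.0, 0, 0], [0.9, -5.9, -2.9, 0, 0], [0.9, -8.0, -3.7, 0, 0], [0.9, -10.0, -4.5, 0, 0]]
```

Call:
drive_tool(
  increments=[
    [[0.9,1.4,-1.7,0,0],[0.9,2.6,-3.5,0,0],[0.9,3.9,-5.3,0,0],[0.9,5.0,-7.2,0,0],[0.9,6.1,-9.1,0,0]],
  ],
)

```text
time_s: 26.72
position: [0.6238, 0.009, 0.1456]
tcp_rot: [1.259, 1.178, -1.256]
force: [2.2, 5.6, 9.0]
opening: 0.247
```

Call:
drive_tool(
  increments=[
    [[0.9,1.0,-1.9,0,0],[0.9,2.0,-3.9,0,0],[0.9,2.9,-5.9,0,0],[0.9,3.7,-8.0,0,0],[0.9,4.5,-10.0,0,0]],
  ],
)

```text
time_s: 27.35
position: [0.6285, -0.0011, 0.1456]
tcp_rot: [1.259, 1.177, -1.256]
force: [3.8, 3.9, 7.4]
opening: 0.245
```

Call:
drive_tool(
  increments=[
    [[0.9,0.7,-2.1,0,0],[0.9,1.3,-4.2,0,0],[0.9,1.8,-6.3,0,0],[0.9,2.3,-8.5,0,0],[0.9,2.7,-10.7,0,0]],
  ],
)

```text
time_s: 27.98
position: [0.6314, -0.012, 0.1456]
tcp_rot: [1.259, 1.176, -1.256]
force: [4.2, 3.1, 7.7]
opening: 0.245
```

Call:
drive_tool(
  increments=[
    [[0.9,0.3,-2.2,0,0],[0.9,0.5,-4.4,0,0],[0.9,0.7,-6.6,0,0],[0.9,0.8,-8.8,0,0],[0.9,0.8,-11.0,0,0]],
  ],
)

```text
time_s: 28.6
position: [0.6323, -0.0232, 0.1456]
tcp_rot: [1.259, 1.176, -1.256]
force: [4.4, 3.0, 7.1]
opening: 0.245
```

Call:
drive_tool(
  increments=[
    [[0.9,-0.1,-2.2,0,0],[0.9,-0.2,-4.4,0,0],[0.9,-0.5,-6.6,0,0],[0.9,-0.8,-8.8,0,0],[0.9,-1.1,-10.9,0,0]],
  ],
)

```text
time_s: 29.22
position: [0.6312, -0.0343, 0.1456]
tcp_rot: [1.259, 1.175, -1.256]
force: [4.8, 1.7, 6.9]
opening: 0.244
```

Call:
drive_tool(
  increments=[
    [[0.9,-0.5,-2.2,0,0],[0.9,-1.0,-4.3,0,0],[0.9,-1.6,-6.4,0,0],[0.9,-2.3,-8.5,0,0],[0.9,-3.0,-10.6,0,0]],
  ],
)

```text
time_s: 29.85
position: [0.6282, -0.0451, 0.1455]
tcp_rot: [1.259, 1.175, -1.256]
force: [5.5, 1.0, 6.9]
opening: 0.244
```

```bash
python3 - <<'E'
from h import *
np.set_printoptions(precision=4,suppress=True)
st,im=snap("w14"); print(st["position"],st["force"],st["opening"],st["time_s"])
cv2.imwrite("pics/w14b.png",cv2.resize(im,None,fx=1.5,fy=1.5))
s,im=snap("s14","scene"); cv2.imwrite("pics/s14b.png",cv2.resize(im[190:290,190:290],None,fx=6,fy=6,interpolation=cv2.INTER_CUBIC))
E
```

```text
[ 0.6282 -0.0451  0.1455] [5.4578 1.0308 6.8992] 0.24449509605121217 29.85
```

View pics/w14b.png

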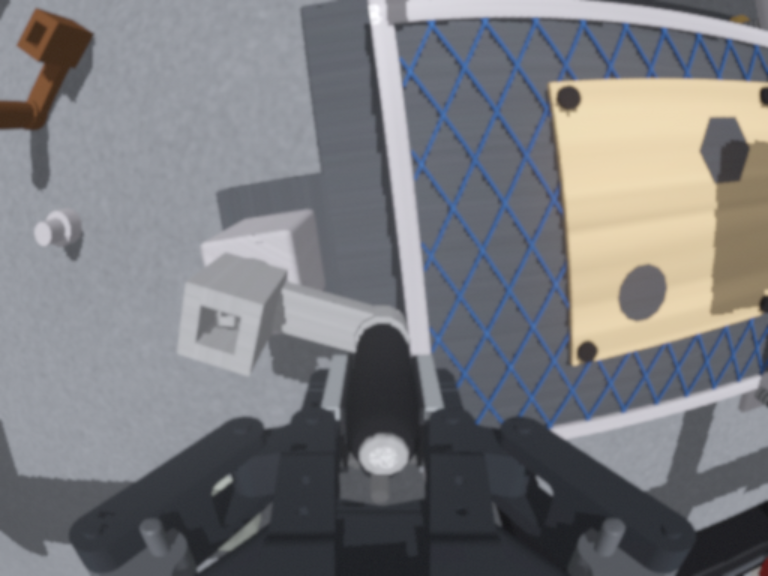

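View pics/s14b.png

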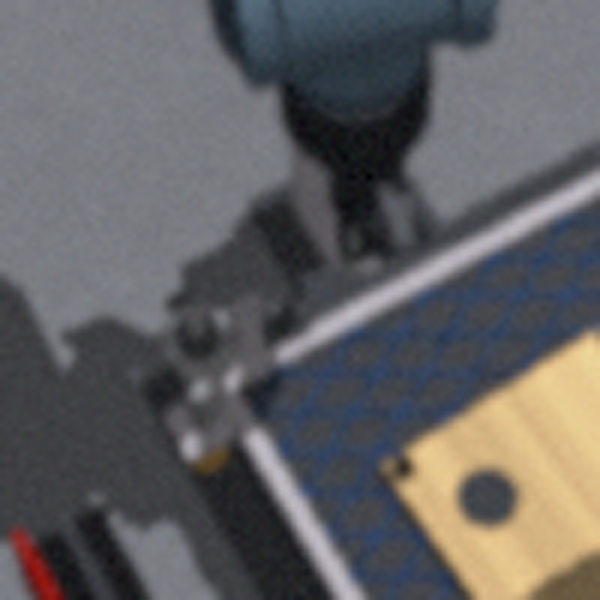

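Call:
drive_tool(
  increments=[
    [[0.9,-0.8,-2.0,0,0],[0.9,-1.7,-4.0,0,0],[0.9,-2.7,-6.0,0,0],[0.9,-3.7,-8.0,0,0],[0.9,-4.8,-9.9,0,0]],
  ],
)

```text
time_s: 30.58
position: [0.6234, -0.0551, 0.1454]
tcp_rot: [1.259, 1.175, -1.256]
force: [4.0, -0.3, 7.2]
opening: 0.246
```

Call:
drive_tool(
  increments=[
    [[0.9,-1.2,-1.9,0,0],[0.9,-2.4,-3.7,0,0],[0.9,-3.7,-5.5,0,0],[0.9,-5.0,-7.2,0,0],[0.9,-6.5,-8.9,0,0]],
  ],
)

```text
time_s: 31.2
position: [0.6168, -0.0642, 0.1454]
tcp_rot: [1.259, 1.175, -1.256]
force: [4.5, 0.0, 5.6]
opening: 0.244
```

Call:
drive_tool(
  increments=[
    [[0.9,-1.5,-1.6,0,0],[0.9,-3.0,-3.2,0,0],[0.9,-4.6,-4.7,0,0],[0.9,-6.2,-6.2,0,0],[0.9,-7.9,-7.6,0,0]],
  ],
)

```text
time_s: 31.82
position: [0.6089, -0.0719, 0.1453]
tcp_rot: [1.258, 1.175, -1.257]
force: [3.8, -0.7, 5.9]
opening: 0.246
```

```bash
python3 - <<'E'
from h import *
np.set_printoptions(precision=4,suppress=True)
st,im=snap("w15"); print(st["position"],st["force"],st["opening"],st["time_s"])
cv2.imwrite("pics/w15b.png",cv2.resize(im,None,fx=1.5,fy=1.5))
E
python3 arc.py 697 2 10
```

```text
[ 0.6089 -0.0719  0.1453] [ 3.7575 -0.6839  5.8918] 0.2458834698297801 31.825
697.0 [[0.9, -2.1, -0.7, 0, 0], [0.9, -4.2, -1.3, 0, 0], [0.9, -6.3, -1.8, 0, 0], [0.9, -8.5, -2.3, 0, 0], [0.9, -10.7, -2.7, 0, 0]]
707.0 [[0.9, -2.2, -0.3, 0, 0], [0.9, -4.4, -0.5, 0, 0], [0.9, -6.6, -0.7, 0, 0], [0.9, -8.8, -0.8, 0, 0], [0.9, -11.0, -0.8, 0, 0]]
717.0 [[0.9, -2.2, 0.1, 0, 0], [0.9, -4.4, 0.2, 0, 0], [0.9, -6.6, 0.5, 0, 0], [0.9, -8.8, 0.8, 0, 0], [0.9, -10.9, 1.1, 0, 0]]
727.0 [[0.9, -2.2, 0.5, 0, 0], [0.9, -4.3, 1.0, 0, 0], [0.9, -6.4, 1.6, 0, 0], [0.9, -8.5, 2.3, 0, 0], [0.9, -10.6, 3.0, 0, 0]]
737.0 [[0.9, -2.0, 0.8, 0, 0], [0.9, -4.0, 1.7, 0, 0], [0.9, -6.0, 2.7, 0, 0], [0.9, -8.0, 3.7, 0, 0], [0.9, -9.9, 4.8, 0, 0]]
747.0 [[0.9, -1.9, 1.2, 0, 0], [0.9, -3.7, 2.4, 0, 0], [0.9, -5.5, 3.7, 0, 0], [0.9, -7.2, 5.0, 0, 0], [0.9, -8.9, 6.5, 0, 0]]
757.0 [[0.9, -1.6, 1.5, 0, 0], [0.9, -3.2, 3.0, 0, 0], [0.9, -4.7, 4.6, 0, 0], [0.9, -6.2, 6.2, 0, 0], [0.9, -7.6, 7.9, 0, 0]]
767.0 [[0.9, -1.4, 1.7, 0, 0], [0.9, -2.6, 3.5, 0, 0], [0.9, -3.9, 5.3, 0, 0], [0.9, -5.0, 7.2, 0, 0], [0.9, -6.1, 9.1, 0, 0]]
777.0 [[0.9, -1.0, 1.9, 0, 0], [0.9, -2.0, 3.9, 0, 0], [0.9, -2.9, 5.9, 0, 0], [0.9, -3.7, 8.0, 0, 0], [0.9, -4.5, 10.0, 0, 0]]
787.0 [[0.9, -0.7, 2.1, 0, 0], [0.9, -1.3, 4.2, 0, 0], [0.9, -1.8, 6.3, 0, 0], [0.9, -2.3, 8.5, 0, 0], [0.9, -2.7, 10.7, 0, 0]]
```

View pics/w15b.png

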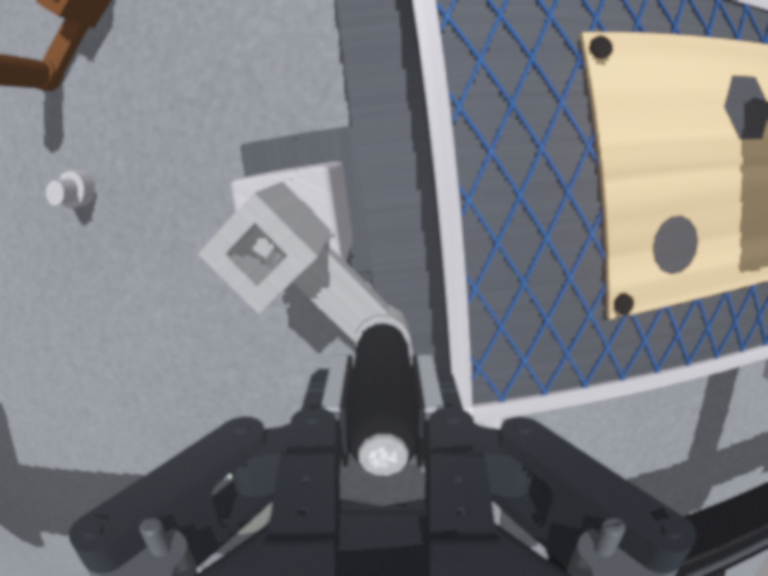

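Call:
drive_tool(
  increments=[
    [[0.9,-1.7,-1.4,0,0],[0.9,-3.5,-2.6,0,0],[0.9,-5.3,-3.9,0,0],[0.9,-7.2,-5.0,0,0],[0.9,-9.1,-6.1,0,0]],
  ],
)

```text
time_s: 32.5
position: [0.5997, -0.0781, 0.1453]
tcp_rot: [1.258, 1.175, -1.257]
force: [4.1, -1.3, 6.4]
opening: 0.246
```

Call:
drive_tool(
  increments=[
    [[0.9,-1.9,-1.0,0,0],[0.9,-3.9,-2.0,0,0],[0.9,-5.9,-2.9,0,0],[0.9,-8.0,-3.7,0,0],[0.9,-10.0,-4.5,0,0]],
  ],
)

```text
time_s: 33.12
position: [0.5896, -0.0826, 0.1452]
tcp_rot: [1.258, 1.175, -1.257]
force: [3.8, -1.2, 6.2]
opening: 0.242
```

```bash
python3 - <<'E'
from h import *
np.set_printoptions(precision=4,suppress=True)
st,im=snap("w16"); print(st["position"],st["force"],st["opening"],st["time_s"])
cv2.imwrite("pics/w16c.png",cv2.resize(im[170:300,270:400],None,fx=4.6,fy=4.6,interpolation=cv2.INTER_CUBIC))
E
```

```text
[ 0.5896 -0.0826  0.1452] [ 3.8007 -1.2443  6.2052] 0.24214946876245413 33.125
```

View pics/w16c.png

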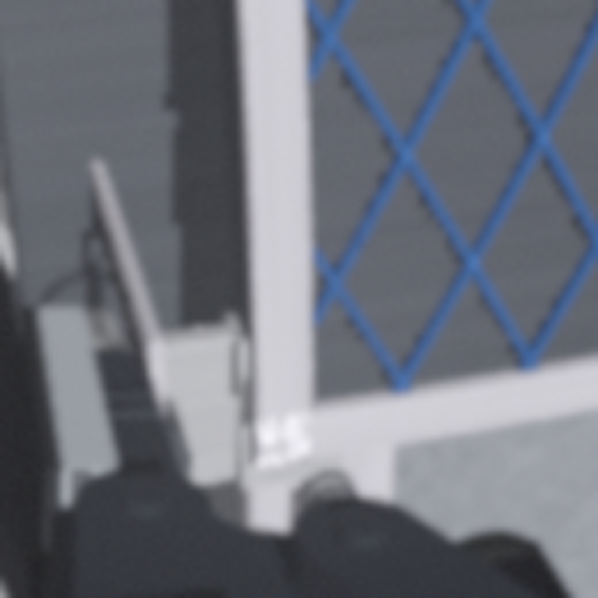

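Call:
drive_tool(
  increments=[
    [[0.9,-2.1,-0.7,0,0],[0.9,-4.2,-1.3,0,0],[0.9,-6.3,-1.8,0,0],[0.9,-8.5,-2.3,0,0],[0.9,-10.7,-2.7,0,0]],
  ],
)

```text
time_s: 33.8
position: [0.5788, -0.0853, 0.1452]
tcp_rot: [1.258, 1.175, -1.257]
force: [2.0, -1.0, 5.9]
opening: 0.244
```

Call:
drive_tool(
  increments=[
    [[0.9,-2.2,-0.3,0,0],[0.9,-4.4,-0.5,0,0],[0.9,-6.6,-0.7,0,0],[0.9,-8.8,-0.8,0,0],[0.9,-11.0,-0.8,0,0]],
  ],
)

```text
time_s: 34.42
position: [0.5678, -0.0861, 0.1451]
tcp_rot: [1.258, 1.175, -1.257]
force: [2.4, -0.9, 6.2]
opening: 0.247
```

```bash
python3 - <<'E'
from h import *
np.set_printoptions(precision=4,suppress=True)
st,im=snap("w17"); print(st["position"],st["force"],st["opening"],st["time_s"])
cv2.imwrite("pics/w17c.png",cv2.resize(im[190:300,290:400],None,fx=5.4,fy=5.4,interpolation=cv2.INTER_CUBIC))
E
```

```text
[ 0.5678 -0.0861  0.1451] [ 2.4022 -0.8764  6.1868] 0.24695878291514703 34.425
```

View pics/w17c.png

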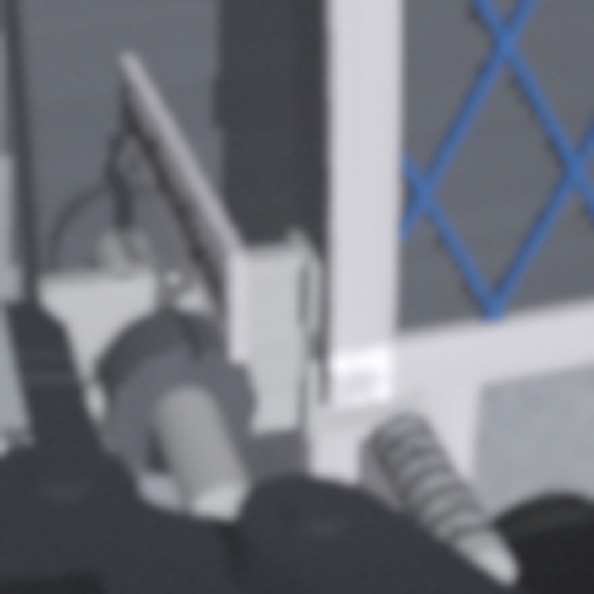

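```bash
python3 - <<'E'
from h import *
C=np.array([.5688,-.024]);yaw=3
a=np.radians(yaw);ex=np.array([np.cos(a),np.sin(a)]);ey=np.array([-ex[1],ex[0]])
def atY(r,Y):
    o,d=r; t=(Y-(o[:2]-C)@ey)/(d[:2]@ey); X=o+t*d; return (X[:2]-C)@ex*1000, X[2]*1000
s=load("w17"); f=lambda p:(p[0]/5.4+289.6,p[1]/5.4+189.6)
print(atY(ray("wrist",f((100,275)),s),-.102),atY(ray("wrist",f((172,312)),s),-.106))
E
```

```text
(np.float64(36.44104134252579), np.float64(66.33549686423315)) (np.float64(46.28724312962642), np.float64(73.86331819378344))
```

Call:
drive_tool(
  increments=[
    [[0.9,-2.2,0.1,0,0],[0.9,-4.4,0.2,0,0],[0.9,-6.6,0.5,0,0],[0.9,-8.8,0.8,0,0],[0.9,-10.9,1.1,0,0]],
  ],
)

```text
time_s: 35.1
position: [0.5569, -0.0849, 0.1451]
tcp_rot: [1.258, 1.175, -1.257]
force: [2.2, -0.9, 6.0]
opening: 0.244
```

Call:
drive_tool(
  increments=[
    [[0.9,-2.2,0.5,0,0],[0.9,-4.3,1.0,0,0],[0.9,-6.4,1.6,0,0],[0.9,-8.5,2.3,0,0],[0.9,-10.6,3.0,0,0]],
  ],
)

```text
time_s: 35.72
position: [0.5464, -0.0818, 0.1451]
tcp_rot: [1.258, 1.175, -1.257]
force: [1.7, -0.6, 6.6]
opening: 0.246
```

Call:
drive_tool(
  increments=[
    [[0.9,-2.0,0.8,0,0],[0.9,-4.0,1.7,0,0],[0.9,-6.0,2.7,0,0],[0.9,-8.0,3.7,0,0],[0.9,-9.9,4.8,0,0]],
  ],
)

```text
time_s: 36.35
position: [0.5365, -0.077, 0.1451]
tcp_rot: [1.259, 1.175, -1.257]
force: [2.9, -0.1, 5.2]
opening: 0.246
```

Call:
drive_tool(
  increments=[
    [[0.9,-1.9,1.2,0,0],[0.9,-3.7,2.4,0,0],[0.9,-5.5,3.7,0,0],[0.9,-7.2,5.0,0,0],[0.9,-8.9,6.5,0,0]],
  ],
)

```text
time_s: 36.98
position: [0.5277, -0.0706, 0.1451]
tcp_rot: [1.258, 1.175, -1.257]
force: [2.8, -0.4, 6.4]
opening: 0.247
```

Call:
drive_tool(
  increments=[
    [[0.9,-1.6,1.5,0,0],[0.9,-3.2,3.0,0,0],[0.9,-4.7,4.6,0,0],[0.9,-6.2,6.2,0,0],[0.9,-7.6,7.9,0,0]],
  ],
)

```text
time_s: 37.6
position: [0.5207, -0.0634, 0.1452]
tcp_rot: [1.258, 1.172, -1.256]
force: [5.2, -3.5, 4.6]
opening: 0.248
```

Call:
drive_tool(
  increments=[
    [[0.9,-0.7,0.9,0,0],[0.9,-1.3,1.7,0,0],[0.9,-2.0,2.6,0,0],[0.9,-2.0,2.6,0,0],[0.9,-2.0,2.6,0,0]],
  ],
)

```text
time_s: 38.22
position: [0.519, -0.0612, 0.1453]
tcp_rot: [1.258, 1.171, -1.256]
force: [5.8, -5.0, 4.4]
opening: 0.245
```

Call:
drive_tool(
  increments=[
    [[0.9,-0.6,0.9,0,0],[0.9,-1.2,1.8,0,0],[0.9,-1.8,2.7,0,0],[0.9,-1.8,2.7,0,0],[0.9,-1.8,2.7,0,0]],
  ],
)

```text
time_s: 38.85
position: [0.5174, -0.0589, 0.1453]
tcp_rot: [1.258, 1.17, -1.256]
force: [6.0, -5.2, 3.8]
opening: 0.244
```

Call:
drive_tool(
  increments=[
    [[0.9,-0.6,1.0,0,0],[0.9,-1.1,1.9,0,0],[0.9,-1.6,2.8,0,0],[0.9,-1.6,2.8,0,0],[0.9,-1.6,2.8,0,0]],
  ],
)

```text
time_s: 39.48
position: [0.5159, -0.0566, 0.1454]
tcp_rot: [1.257, 1.169, -1.256]
force: [7.3, -7.5, 3.1]
opening: 0.249
```

Call:
drive_tool(
  increments=[
    [[0.9,-0.3,0.6,0,0],[0.9,-0.7,1.3,0,0],[0.9,-0.7,1.3,0,0],[0.9,-0.7,1.3,0,0],[0.9,-0.7,1.3,0,0]],
  ],
)

```text
time_s: 40.1
position: [0.5153, -0.0555, 0.1454]
tcp_rot: [1.257, 1.169, -1.256]
force: [7.3, -8.2, 2.1]
opening: 0.249
```

```bash
python3 - <<'E'
from h import *
np.set_printoptions(precision=4,suppress=True)
st,im=snap("w18"); print(st["position"],st["force"],st["opening"],st["time_s"])
cv2.imwrite("pics/w18b.png",cv2.resize(im,None,fx=1.5,fy=1.5))
cv2.imwrite("pics/w18c.png",cv2.resize(im[190:300,310:420],None,fx=5.4,fy=5.4,interpolation=cv2.INTER_CUBIC))
E
```

```text
[ 0.5153 -0.0555  0.1454] [ 7.3275 -8.2495  2.1191] 0.2487832294321454 40.1
```

View pics/w18b.png

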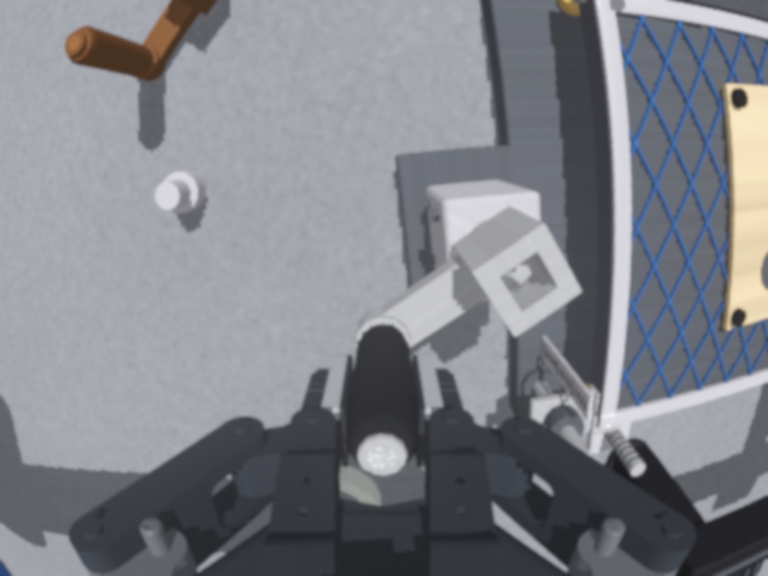

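View pics/w18c.png

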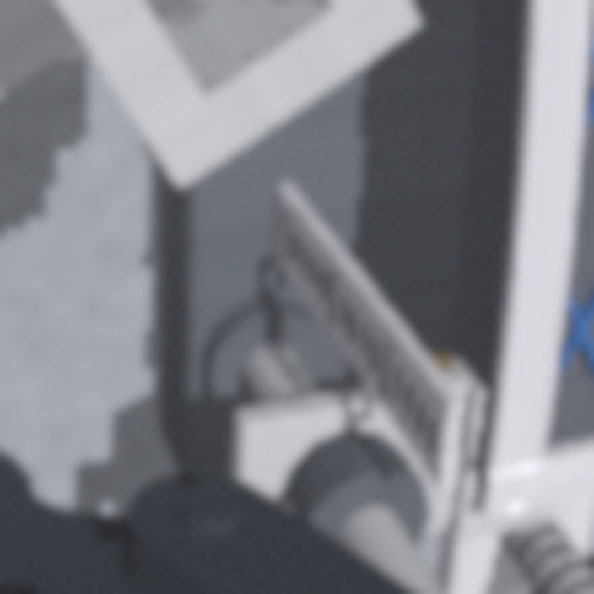

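Call:
drive_tool(
  increments=[
    [[0.7,0,0,0,0],[0.45,0,0,0,0],[0.45,0,0,0,0],[0.45,0,0,0,0],[0.45,0,0,0,0]],
  ],
)

```text
time_s: 40.78
position: [0.5126, -0.0533, 0.1434]
tcp_rot: [1.258, 1.179, -1.259]
force: [-0.5, 0.0, -0.5]
opening: 0.548
```

Call:
drive_tool(
  increments=[
    [[0.45,1,0,12,0],[0.45,1,0,35,0],[0.45,1,0,65,0],[0.45,1,0,100,0],[0.45,1,0,130,0]],
  ],
)

```text
time_s: 41.4
position: [0.5145, -0.0536, 0.2764]
tcp_rot: [1.259, 1.175, -1.257]
force: [-0.2, -0.0, -0.4]
opening: 0.554
```

Call:
drive_tool(
  increments=[
    [[0.45,-20,-20,10,0],[0.45,-20,-40,10,0],[0.45,-20,-40,10,0],[0.45,-20,-40,10,0],[0.45,-20,-40,10,0]],
  ],
)

```text
time_s: 42.02
position: [0.4944, -0.0929, 0.2839]
tcp_rot: [1.258, 1.178, -1.258]
force: [0.8, -0.5, 0.9]
opening: 0.546
```

```bash
python3 - <<'E'
from h import *
np.set_printoptions(precision=4,suppress=True)
st,im=snap("w19"); print(st["position"],st["force"],st["opening"],st["time_s"])
cv2.imwrite("pics/w19b.png",cv2.resize(im,None,fx=1.5,fy=1.5))
s,im=snap("s19","scene"); cv2.imwrite("pics/s19b.png",cv2.resize(im[190:290,190:290],None,fx=6,fy=6,interpolation=cv2.INTER_CUBIC))
E
```

```text
[ 0.4944 -0.0929  0.2839] [ 0.8374 -0.5362  0.869 ] 0.5455019477730457 42.025
```

View pics/w19b.png

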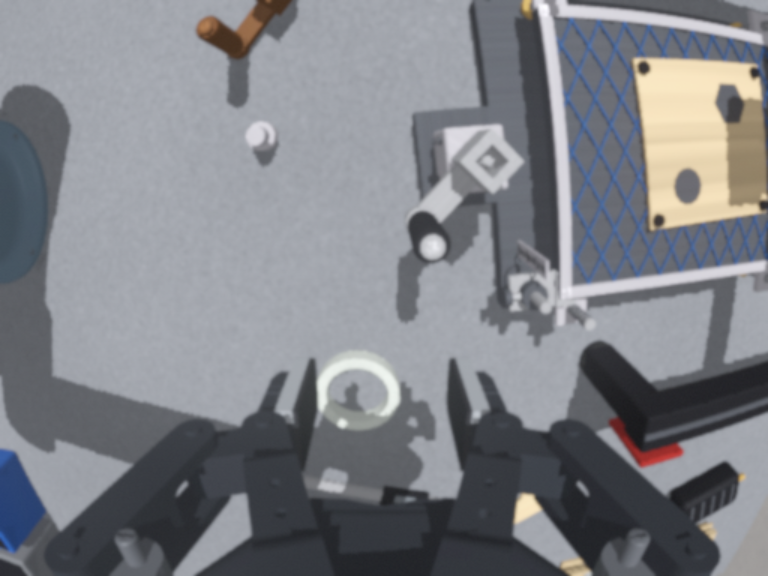

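View pics/s19b.png

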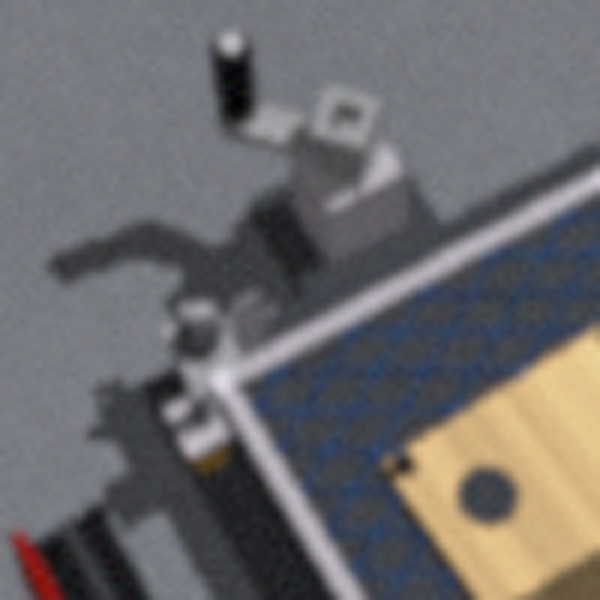

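```bash
python3 - <<'E'
from h import *
np.set_printoptions(precision=4,suppress=True)
s=load("w19")
h=[ray("wrist",(491/1.5-.2,161/1.5-.2),s),ray("scene",(190+347/6,190+115/6))]
g=[ray("wrist",(432/1.5-.2,246/1.5-.2),s),ray("scene",(190+230/6,190+42/6))]
print(tri(h),tri(g)); d=tri(g)[0]-tri(h)[0]; print(np.degrees(np.arctan2(d[1],d[0])),np.linalg.norm(d[:2]))
im=cv2.imread("pics/w19.png"); cv2.imwrite("pics/w19c.png",cv2.resize(im[150:230,325:405],None,fx=7.5,fy=7.5,interpolation=cv2.INTER_CUBIC))
E
```

```text
(array([ 0.5687, -0.0229,  0.1439]), [np.float64(1.452437385033319), np.float64(1.452437385033308)]) (array([ 0.5235, -0.0674,  0.189 ]), [np.float64(0.4162295287255175), np.float64(0.4162295287254781)])
-135.47105716426697 0.06349715332795988
```

View pics/w19c.png

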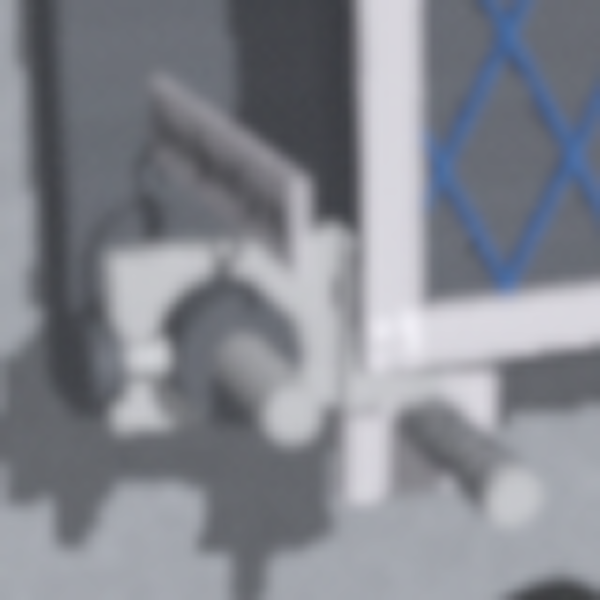

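```bash
python3 - <<'E'
from h import *
s=bot.observe(); print(s["force"],s["time_s"]); print(bot.finish_job())
E
```

```text
[0.63167503 0.64369145 0.41842192] 42.125
the job is handed in; nothing more can be done
None
```

I fitted the steel crank with the black grip fully down on the shaft, wound the bed up to the stop, let go and handed the job in at 42 s.

- **Fit:** the crank went down freely with almost no force. Its hub top measured about 145 mm above the bench, as it should when seated. After release it measured 144 mm.
- **Winding:** I wound the crank clockwise about 2.1 turns by its grip. The pull stayed at 2–4 N until about 2.1 turns, then rose steadily. I stopped at 10.7 N, well under the 20 N that strains the drive.
- **After letting go:** the crank moved back about 14 degrees, from -149.5 to -135.5 degrees. The force readings put first contact with the stop near -134 degrees. I take this as spring-back plus the crank's play, with the lug still against the collar. I did not push again to confirm it.
- **Clearance:** the gripper reads no contact force and stands clear. I saw nothing else moved, but I did not check each item one by one.

**Check that disagreed:** my early camera estimate of the lug-to-collar gap was 15 mm (1.5 turns), too small. I relied on feel for the stop instead.

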